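Open the tool chest, lock its lid stay and put the baren away

ROBOT

A 6-joint arm with a two-finger parallel gripper is mounted at the origin on a cart in front of the work surface, level with it; the furniture and walls round the work are solid. World frame = base frame: x ahead of the robot, y to its left, z up, the work surface at z = 0. Lengths are in m, angles in rad, forces in N, time in s.
With the tool pointing down it reaches from about 0.35 to 0.775 m from the base axis. Payload 5.5 kg.
Tool frame: the origin (TCP) lies at the very end of the fingers, on their centre line; the grasp point (between the pads) lies 19 mm behind it; x points along the fingers, y is the direction in which the jaws open and shut, and the axes are right-handed (so a half turn about x gives the same grasp; the last joint's range is limited). The gripper opens to 85 mm and grips with 20 to 120 N. Pads are 22 mm wide; open, the fingers measure 114 mm over their backs; the gripper's body (76 mm by 85 mm) begins 54 mm behind the grasp point. The pads swing forward as they close: fully open they stand 13 mm farther back than shut.
Start: joints at [-1.254, 0.313, 0.046, 1.304, 0, 1.431], TCP at [0.254, -0.516, 0.231] pointing down, gripper open.
Joint ranges: [-2.76, 2.76], [-0.86, 1.69], [-1.03, 1.26], [-2.2, 2.34], [-1.47, 1.5], [-3.14, 3.14]. Speed limits (rad/s): [2.57, 2.57, 3.14, 3.14, 3.14, 3.14].

INTERFACE

Orientations are given as a unit quaternion [w, x, y, z].
In Python, from workcell import env gives the robot as it stands.
- The arm moves only by the tool drive_tool, never from a script. Its argument "plan" is a list that holds one entry, the list of rows, each a list of 7 numbers: the shift along the tool's x, y, z in cm, then the turn, a rotation vector about the tool's x, y, z in degrees, then the opening, from 0 (shut) to 1 (fully open). In form: [[[tx, ty, tz, wx, wy, wz, fingers], ...]]. A call has exactly 5 rows; each row shifts and turns the commanded pose from where the row before left it, along the tool's axes as they then stand; what a row does not reach is not made up. A row lasts 1/12 s, in which the tool goes at most 41.7 mm and 7.16 degrees, less where a joint would pass 70% of its speed; a pose out of reach is approached as far as the arm can. A call with a gripper value outside its range is refused whole. The fingers move at their own pace and stop on an object; "squeeze" is the grip in N (left out, the last holds). Time passes only in rows, so rows that do not move let the fingers close, or fill a call up. It gives the time, the measured TCP pose, the force and the opening at its end, in the units of the state.
- env.get_state(): the state, without advancing time (a new reading comes with each control period).
- env.read_camera(name): name is "side" or "top" or "wrist"; returns the picture (384x512x3 uint8, red, green, blue); there is no depth.
- env.camera_model(name): a dict with "camera_matrix" (3x3 intrinsics, pixels), "camera_from_world" (4x4, takes a point from world to camera coordinates); the wrist camera has in their place "T_tool_cam" (4x4, takes a point from camera to tool coordinates, whose origin is the TCP and whose axes are the tool frame's). Camera axes: x right, y down, z forward; pixel columns grow to the right and rows downward; lengths in m; the calibration is good to about 2 mm. A picture is of the moment at which its call begins: read the wrist's pose just before it. camera_model takes no time and is no camera call.
- env.hand_in(): hands the job in, once; it reports no verdict.
The state is a dict: "clock": time; "joint_pos": joint angles; "qvel": joint speeds; "tau": joint torques, N m; "tcp_pos": TCP position; "orientation": TCP orientation; "wrist_force": force on the tool from outside, world axes, zero at the start; "ft_torque": the same for the moment, N m; "finger_gap": finger opening in m.
Only numpy, scipy, OpenCV 4.12 (cv2) and the standard library are available. Lean on these libraries where they do the work, as an engineer would, in place of code of your own. Each camera call takes 0.05 s, during which the arm holds its last target.

TASK

Put the baren (the round black rubbing pad with the wooden bow) away in the plywood tool chest. First raise the chest's lid until it stands nearly upright and lock its folding stay, pushing the knob on the stay's knee away from you past the straight line until it is home against its stop, so that the lid stays up when you let go; only then lay the baren flat, bow upwards, in the middle of the lined tray at the chest's front left. Leave the stay locked and do not shift the other things on the bench.

Things in the scene. Friction and masses are not known exactly. Their poses are not given: they have to be found in the camera images.
- lid_hinge (a point): Middle of the chest's hinge axis on its back rim, 100 mm above the bench. Axes: x from the chest's front to its back, y to its left as the robot sees it, z up. The plywood chest is fixed: 200 deep (x), 300 wide (y), 100 mm high, walls 10 mm; the front wall's face is at x = -200 mm, the rim at z = 0.
- lid (a joint): Opening angle of the lid, rad: 0 shut, grows as the front edge rises; 1.39 at most, where the stretched stay stops it; 1.38 when locked. Flat board 12 mm thick, 0.6 kg, hinged along the back rim. Stiff hinge: let go below about 1.15 rad the lid falls shut; above about 1.2 it stands by friction, but only the locked stay secures it.
- lid_pull (a point): Middle of the underside of the lid's pull, 10 mm behind its front edge, 224 mm from the hinge axis in the plane of the lid's underside; turns with the lid (x towards the hinge, z out of its upper face). The pull is a hardwood strip 150 mm long (y), 13 thick, on the middle of the lid's front edge; it juts out 34 mm beyond the chest's front wall, so fingertips fit below it.
- stay_knee (a joint): Fold angle between the stay's two bars, rad: 2.72 folded in the shut chest, 0 with the bars in line (dead centre), -0.20 at the stop (locked). Moves freely. Flat steel bars, 80 mm between pivots, 13 wide, 3 thick, just inside the right-hand wall at y = -129 mm in the lid_hinge frame; lower pivot on the wall at x = -95, z = -40 mm there, upper one under the lid 110 mm from the hinge.
- knee_knob (a point): Centre of the steel knob on the stay's knee: diameter 15, 24 mm long along y, left of the bars. With the lid at 1.32 the knee stands some 40 mm above the rim, 20 mm short of the bars' straight line, on the robot's side; pushed back and slightly down (about 0.9 x, -0.4 z of the lid_hinge frame) with some 5 N it lifts the lid the last bit and passes dead centre. Locked it is at x = -55, y = -113, z = +30 mm in that frame, some 45 mm in front of the lid.
- tray (a point): Centre of the floor of the lined tray at the chest's front left, 48 mm above the bench, x = -116, y = +62 mm in the lid_hinge frame; axes as there. The tray is 148 x 148 mm inside; its right and back partitions rise 32 mm above its floor, the chest's front and left walls 52 mm.
- baren_bow (a point): Middle of the baren's wooden bow (handle), 27 mm above its flat underside. The baren is a black round pad 108 mm across, 14 thick, about 0.12 kg; the bow stands over it, 12 mm wide, 96 long, along this frame's y, its top at 34 mm: grip it across x from above. Gap under the bow's middle 7 mm. It lies flat on the bench left or right of the chest.
- baren: The same baren; origin at the middle of its underside.
- chest: The tool chest with its lid and stay; origin at the middle of its underside.
- masking_tape: Roll of tape, 96 mm across, 25 high, lying flat on the side of the chest where the baren is not; not to be shifted.
- size_jar: Tall white jar, 69 mm across, 135 high, right of the chest's back; not to be shifted.
- sanding_block: Brown sanding block 42 x 72 x 30 mm, right of the chest; not to be shifted.
- brayer_small: Small ink roller 187 x 77 x 50 mm, left of the chest's back; not to be shifted.
Things that resemble listed ones, but are neither listed nor needed, are in the scene too. Of the things like the baren, leave any that is yellow; of the rest the smaller one is meant.

How it is judged:
By the outcome, as a careful person would: the job done as asked, in the order asked, and still so for the second after the job is handed in, with the robot touching nothing.
It also fails if it takes over 64 s, if anything falls off the work surface, if the arm or the gripper's body presses on something with over 40 N, if the wrist force passes 120 N, or if a joint passes its speed limit or range.

## Working session

There is one attempt and no reset: what is moved stays moved. The work goes in short steps, Python scripts to look and compute and a tool call to move; the robot and the scene stay as the last step left them, time stands still between calls to the robot, and variables do not carry over. Pictures are saved under pics/ and viewed, and the job is handed in when it is done.

Besides the shell and the picture viewer there is one more tool, called after "Emit:" by a JSON object that holds its "method" and its "body", one argument or row to a line. drive_tool: Moves the arm, as the interface text tells. Its arguments: {"type":"object","properties":{"plan":{"type":"array","items":{"type":"array","items":{"type":"array","items":{"type":"number"}}}},"squeeze":{"type":"number"}},"required":["plan"]}

```bash
ls; mkdir -p pics; python3 - <<'E'
from workcell import env
import cv2, numpy as np
print(env.get_state())
for n in ["side","top","wrist"]:
    im=env.read_camera(n); cv2.imwrite(f"pics/{n}0.png",im[:,:,::-1])
    m=env.camera_model(n); print(n,{k:np.round(v,4).tolist() for k,v in m.items()})
E
```

```text
pics
{'clock': 0.0, 'joint_pos': array([-1.25360209e+00,  3.13983376e-01,  4.49796198e-02,  1.30356678e+00,
       -2.98480324e-05,  1.43122278e+00]), 'qvel': array([ 2.56638270e-03,  3.99317484e-04, -5.82214901e-05,  3.26396187e-04,
       -1.35533059e-03,  6.60409785e-04]), 'tau': array([ 3.58261068e-04, -4.80627429e+01,  2.98533082e+01,  1.94905023e-02,
       -7.54161738e-05, -1.16024020e-05]), 'tcp_pos': array([ 0.25344371, -0.51557686,  0.23041879]), 'orientation': array([-0.15946765, -0.68867932, -0.16071539,  0.68881161]), 'wrist_force': array([ 1.17206398,  0.53222644, -0.28981373]), 'ft_torque': array([0.0607038 , 0.02992186, 0.04671179]), 'finger_gap': 0.08540919204255538}
side {'camera_matrix': [[479.6936, 0.0, 249.0734], [0.0, 479.6936, 192.8312], [0.0, 0.0, 1.0]], 'camera_from_world': [[0.9993, 0.0339, 0.0127, -0.5748], [0.0273, -0.4763, -0.8789, 0.0227], [-0.0238, 0.8786, -0.4769, 1.653], [0.0, 0.0, 0.0, 1.0]]}
top {'camera_matrix': [[358.7554, 0.0, 254.7348], [0.0, 358.7554, 195.1104], [0.0, 0.0, 1.0]], 'camera_from_world': [[0.0243, -0.9997, 0.0016, -0.0589], [-0.9912, -0.0243, -0.1301, 0.5694], [0.1301, 0.0015, -0.9915, 1.1383], [0.0, 0.0, 0.0, 1.0]]}
wrist {'camera_matrix': [[311.9104, 0.0, 254.446], [0.0, 311.9104, 189.1436], [0.0, 0.0, 1.0]], 'T_tool_cam': [[-0.0005, -0.3285, 0.9445, -0.1436], [1.0, -0.0006, 0.0004, 0.0008], [0.0004, 0.9445, 0.3285, -0.0829], [0.0, 0.0, 0.0, 1.0]]}
```

View pics/top0.png

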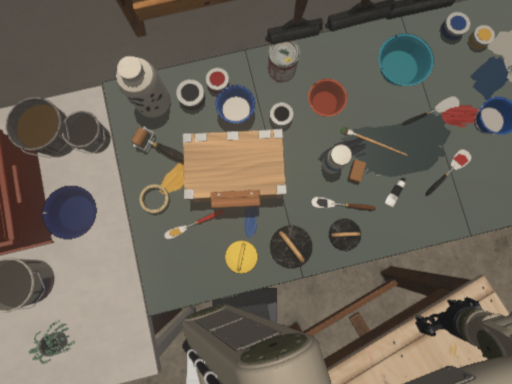

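View pics/side0.png

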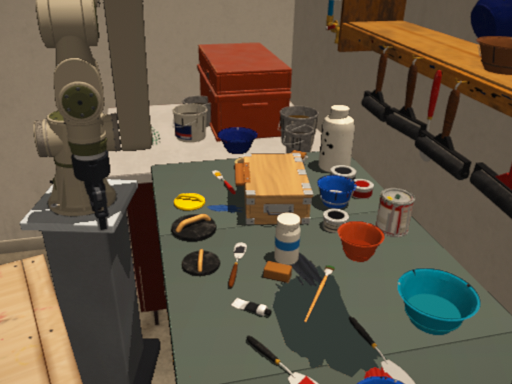

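View pics/wrist0.png

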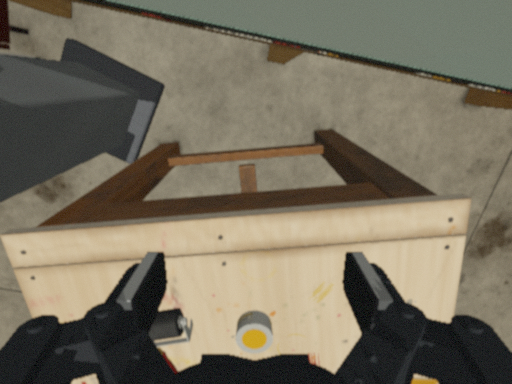

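The top view shows the chest at about (233,165) with its pull at (235,199). There are three baren-like things: a yellow one at (241,257), which I leave; a large black one at (291,247); and a small black one at (345,235). The small black one fits, being not yellow and the smaller of the other two. I'll confirm that in a crop.

```bash
cat > h.py <<'E'
import numpy as np, cv2
from scipy.spatial.transform import Rotation as R
from workcell import env
def ray(n,uv,st=None):
    m=env.camera_model(n);K=np.array(m["camera_matrix"])
    d=np.linalg.solve(K,np.array([uv[0],uv[1],1.]))
    if n=="wrist":
        st=st or env.get_state();T=np.eye(4);q=st["orientation"]
        T[:3,:3]=R.from_quat([q[1],q[2],q[3],q[0]]).as_matrix();T[:3,3]=st["tcp_pos"]
        A=T@np.array(m["T_tool_cam"])
    else: A=np.linalg.inv(np.array(m["camera_from_world"]))
    return A[:3,3],A[:3,:3]@d
def onz(n,uv,z,st=None):
    o,d=ray(n,uv,st);return o+d*(z-o[2])/d[2]
def proj(n,p):
    m=env.camera_model(n);T=np.array(m["camera_from_world"]);c=T[:3,:3]@np.array(p)+T[:3,3];q=np.array(m["camera_matrix"])@c;return q[:2]/q[2]
def Rt(st):
    q=st["orientation"];return R.from_quat([q[1],q[2],q[3],q[0]]).as_matrix()
E
python3 - <<'E'
import cv2,numpy as np
from h import *
im=cv2.imread("pics/top0.png")
a=cv2.resize(im[110:280,150:380],None,fx=3.4,fy=3.4,interpolation=cv2.INTER_CUBIC);cv2.imwrite("pics/crop1.png",a)
for n,uv,z in [("small",(345,235),0.01),("large",(291,247),0.01),("yel",(241,257),0.01)]:
    print(n,onz("top",uv,z))
E
```

```text
small [ 0.44859967 -0.34655595  0.01      ]
large [ 0.40499175 -0.1684762   0.01      ]
yel [ 0.36855656 -0.00492176  0.01      ]
```

View pics/crop1.png

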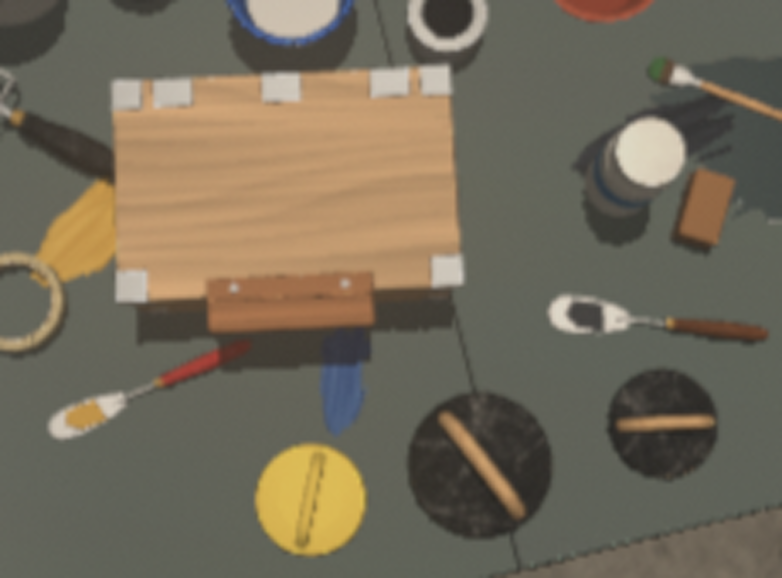

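The crop confirms it. The small black baren is at crop (663,424), beside the larger black one at (480,465) and the yellow one at (310,500). Next I'll measure the chest pose and the baren.

```bash
python3 - <<'E'
from h import *
C={"BL":(112,82),"BR":(450,66),"FR":(463,285),"FL":(118,301),"PFL":(208,331),"PFR":(373,324)}
P={}
for k,(u,v) in C.items():
    uv=(150+(u+.5)/3.4-.5,110+(v+.5)/3.4-.5); P[k]=onz("top",uv,0.112)[:2]; print(k,uv,P[k])
d=lambda a,b:np.linalg.norm(P[a]-P[b])
print("W",d("BL","BR"),d("FL","FR"),"D",d("BL","FL"),d("BR","FR"),"pull",d("PFL","PFR"))
bk=(P["BL"]+P["BR"])/2;fr=(P["FL"]+P["FR"])/2;pf=(P["PFL"]+P["PFR"])/2
print(bk,fr,pf,"depth",np.linalg.norm(bk-pf))
v=(P["BL"]-P["BR"])+(P["FL"]-P["FR"]);print("yaw from width",np.degrees(np.arctan2(-v[0],v[1])))
v=bk-pf;print("yaw from depth",np.degrees(np.arctan2(v[1],v[0])))
# baren
im=cv2.imread("pics/top0.png")
sub=im[212:258,322:368]
hsv=cv2.cvtColor(sub,cv2.COLOR_BGR2HSV)
bow=((hsv[...,1]>90)&(hsv[...,2]>110)&(hsv[...,0]<25)).astype(np.uint8)
pts=np.argwhere(bow)[:,::-1].astype(float)+[322,212]
W=np.array([onz("top",p,0.034)[:2] for p in pts]);c=W.mean(0);u,s,vt=np.linalg.svd(W-c);print("bow",len(W),c,vt[0],"len",np.ptp((W-c)@vt[0]),"wid",np.ptp((W-c)@vt[1]), "pix",pts.mean(0))
# side view of bow
s=cv2.imread("pics/side0.png");x0,y0,x1,y1=175,240,230,280
h=cv2.cvtColor(s[y0:y1,x0:x1],cv2.COLOR_BGR2HSV)
b=((h[...,1]>90)&(h[...,2]>110)&(h[...,0]<25))
p2=np.argwhere(b)[:,::-1]+[x0,y0]; print("side bow",len(p2),p2.mean(0),onz("side",p2.mean(0),0.031))
cv2.imwrite("pics/crop2.png",np.hstack([cv2.resize(s[150:290,170:330],None,fx=4,fy=4,interpolation=cv2.INTER_CUBIC)]))
E
```

```text
BL (182.58823529411765, 133.76470588235293) [0.74928474 0.18575417]
BR (282.0, 129.05882352941177) [ 0.772278   -0.12569763]
FR (285.8235294117647, 193.47058823529412) [ 0.56829124 -0.14037491]
FL (184.35294117647058, 198.1764705882353) [0.54612787 0.1700889 ]
PFL (210.8235294117647, 207.0) [0.52099795 0.08798555]
PFR (259.3529411764706, 204.94117647058823) [ 0.53093786 -0.05996778]
W 0.3122993969079236 0.3112539061981216 D 0.20375994065513048 0.20451410904208253 pull 0.14828684633157424
[0.76078137 0.03002827] [0.55720956 0.014857  ] [0.52596791 0.01400888] depth 0.23535926195157914
yaw from width 4.1528971708608475
yaw from depth 3.9027714020593263
bow 99 [ 0.45213822 -0.34413168] [ 0.0674362  -0.99772359] len 0.08795106743438601 wid 0.012442361114443709 pix [346.1010101  233.73737374]
side bow 100 [200.01 259.47] [ 0.45340572 -0.36469222  0.031     ]
```

View pics/crop2.png

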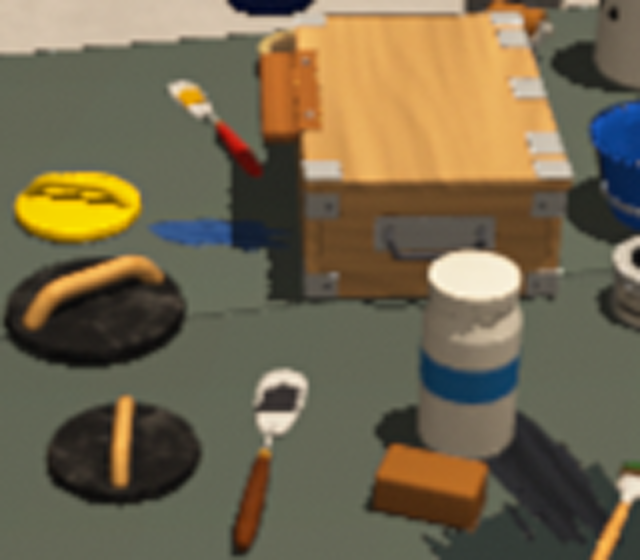

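```bash
cat >> h.py <<'E'
H=np.array([0.760,0.030,0.100]); YAW=np.radians(4.0)
HX=np.array([np.cos(YAW),np.sin(YAW),0]);HY=np.array([-np.sin(YAW),np.cos(YAW),0]);HZ=np.array([0,0,1.])
def hp(x,y,z): return H+HX*x+HY*y+HZ*z
def inh(p): d=np.array(p)-H; return np.array([d@HX,d@HY,d@HZ])
def ori(pitch,yaw=YAW,roll=0):
    """tool x pitched down by pitch; tool -z up, y = z cross x ; roll about x (deg)"""
    p=np.radians(pitch);f=np.array([np.cos(yaw),np.sin(yaw),0])
    x=np.cos(p)*f-np.sin(p)*HZ; up=np.sin(p)*f+np.cos(p)*HZ; z=-up; y=np.cross(z,x)
    return np.c_[x,y,z]@R.from_euler('x',roll,degrees=True).as_matrix()
def plan(p,M,nrows,grip,st=None,p0=None,M0=None):
    st=st or env.get_state();p0=st["tcp_pos"] if p0 is None else p0;M0=Rt(st) if M0 is None else M0
    rv=R.from_matrix(M0.T@M).as_rotvec();rows=[]
    P,Q=np.array(p0),M0.copy()
    for i in range(nrows):
        rem=nrows-i
        t=Q.T@((np.array(p)-P)/rem)*100; w=np.degrees(R.from_matrix(Q.T@M).as_rotvec())/rem
        t=np.round(t,2);w=np.round(w,1);rows.append([*map(float,t),*map(float,w),grip])
        P=P+Q@(t/100);Q=Q@R.from_rotvec(np.radians(w)).as_matrix()
    for i in range(0,nrows,5): print(rows[i:i+5])
    print("max step mm",max(np.linalg.norm(r[:3])*10 for r in rows),"max deg",max(np.linalg.norm(r[3:6]) for r in rows),"end",P,"deg left",np.degrees(np.linalg.norm(R.from_matrix(Q.T@M).as_rotvec())))
def show():
    st=env.get_state();print("t",round(st["clock"],2),"tcp",np.round(st["tcp_pos"],4),"inH",np.round(inh(st["tcp_pos"])*1000,1),"F",np.round(st["wrist_force"],1),"j",np.round(st["joint_pos"],2),"gap",round(st["finger_gap"],4));return st
E
python3 - <<'E'
from h import *
st=show();print(np.round(Rt(st),3).T)
print(hp(-.116,.062,-.052),hp(-.224,0,0))
M=ori(30)
print(np.degrees(R.from_matrix(Rt(st).T@M).as_rotvec()))
print(np.degrees(R.from_matrix(Rt(st).T@ori(30,roll=180)).as_rotvec()))
plan([0.40,0.0,0.20],M,20,0)
E
```

```text
t 0.15 tcp [ 0.2535 -0.5157  0.2306] inH [-543.3 -509.   130.6] F [ 0.7 -0.9  1.4] j [-1.25  0.31  0.05  1.3  -0.    1.43] gap 0.0853
[[-0.     0.001 -1.   ]
 [ 0.441 -0.897 -0.001]
 [-0.897 -0.441 -0.   ]]
[0.63995767 0.08375722 0.048     ] [0.53654565 0.01437455 0.1       ]
[20.0565883  59.22646793 11.68001202]
[-138.64025858  -15.78719386   80.05297676]
[[0.16, -1.99, -1.79, 1.0, 3.0, 0.6, 0], [0.23, -2.02, -1.75, 1.0, 3.0, 0.6, 0], [0.3, -2.06, -1.7, 1.0, 3.0, 0.6, 0], [0.36, -2.09, -1.65, 1.0, 3.0, 0.6, 0], [0.43, -2.12, -1.59, 1.0, 3.0, 0.6, 0]]
[[0.48, -2.15, -1.53, 1.0, 2.9, 0.6, 0], [0.54, -2.19, -1.46, 1.0, 3.0, 0.6, 0], [0.59, -2.22, -1.4, 1.0, 2.9, 0.6, 0], [0.63, -2.25, -1.33, 1.0, 3.0, 0.6, 0], [0.68, -2.27, -1.25, 1.0, 2.9, 0.6, 0]]
[[0.72, -2.3, -1.18, 1.0, 2.9, 0.6, 0], [0.75, -2.33, -1.1, 1.0, 3.0, 0.6, 0], [0.78, -2.36, -1.02, 1.0, 2.9, 0.6, 0], [0.8, -2.38, -0.94, 1.0, 3.0, 0.6, 0], [0.83, -2.41, -0.85, 1.0, 2.9, 0.6, 0]]
[[0.84, -2.43, -0.77, 1.0, 3.0, 0.6, 0], [0.86, -2.45, -0.68, 1.0, 2.9, 0.5, 0], [0.87, -2.47, -0.59, 1.0, 3.0, 0.6, 0], [0.87, -2.49, -0.51, 1.1, 2.9, 0.5, 0], [0.86, -2.51, -0.41, 1.0, 3.0, 0.6, 0]]
max step mm 26.90074348414928 max deg 3.2186953878862163 end [3.99960614e-01 1.61966809e-06 1.99981510e-01] deg left 0.06020141259331551
```

```bash
sed -i 's/t=np.round(t,2);w=np.round(w,1)/t=np.round(t,1);w=np.round(w*2)\/2/' h.py; python3 - <<'E'
from h import *
plan([0.46,0.015,0.20],ori(30),20,0)
E
```

```text
[[0.2, -1.9, -2.1, 1.0, 3.0, 0.5, 0], [0.2, -2.0, -2.1, 1.0, 3.0, 0.5, 0], [0.3, -2.0, -2.0, 1.0, 3.0, 0.5, 0], [0.4, -2.0, -1.9, 1.0, 3.0, 0.5, 0], [0.5, -2.1, -1.9, 1.0, 3.0, 0.5, 0]]
[[0.6, -2.1, -1.8, 1.0, 3.0, 0.5, 0], [0.7, -2.2, -1.8, 1.0, 3.0, 0.5, 0], [0.7, -2.2, -1.7, 1.0, 3.0, 0.5, 0], [0.8, -2.2, -1.6, 1.0, 3.0, 0.5, 0], [0.9, -2.3, -1.5, 1.0, 3.0, 0.5, 0]]
[[0.9, -2.3, -1.4, 1.0, 3.0, 0.5, 0], [1.0, -2.3, -1.3, 1.0, 3.0, 0.5, 0], [1.0, -2.3, -1.3, 1.0, 3.0, 0.5, 0], [1.1, -2.4, -1.1, 1.0, 3.0, 0.5, 0], [1.1, -2.4, -1.1, 1.0, 3.0, 1.0, 0]]
[[1.1, -2.4, -1.0, 1.0, 3.0, 0.5, 0], [1.1, -2.5, -0.8, 1.0, 3.0, 1.0, 0], [1.1, -2.5, -0.8, 1.0, 3.0, 0.5, 0], [1.1, -2.5, -0.6, 0.5, 2.5, 1.0, 0], [1.2, -2.6, -0.6, 1.0, 3.0, 0.5, 0]]
max step mm 29.274562336608895 max deg 3.3166247903554 end [0.46047259 0.01497983 0.1999788 ] deg left 0.0868470548852416
```

Emit:
{"method": "drive_tool", "body": {
  "plan": [
    [[0.2,-1.9,-2.1,1,3,0.5,0],[0.2,-2.0,-2.1,1,3,0.5,0],[0.3,-2.0,-2.0,1,3,0.5,0],[0.4,-2.0,-1.9,1,3,0.5,0],[0.5,-2.1,-1.9,1,3,0.5,0]]
  ]
}}

```text
clock: 0.57
tcp_pos: [0.3057, -0.3823, 0.2239]
orientation: [0.122, 0.783, 0.134, -0.595]
wrist_force: [-0.1, -0.3, -0.2]
finger_gap: 0.0255
```

Emit:
{"method": "drive_tool", "body": {
  "plan": [
    [[0.6,-2.1,-1.8,1,3,0.5,0],[0.7,-2.2,-1.8,1,3,0.5,0],[0.7,-2.2,-1.7,1,3,0.5,0],[0.8,-2.2,-1.6,1,3,0.5,0],[0.9,-2.3,-1.5,1,3,0.5,0]]
  ]
}}

```text
clock: 0.98
tcp_pos: [0.3576, -0.2487, 0.2156]
orientation: [0.082, 0.861, 0.106, -0.49]
wrist_force: [0.8, -0.6, -0.6]
finger_gap: -0.0002
```

Emit:
{"method": "drive_tool", "body": {
  "plan": [
    [[0.9,-2.3,-1.4,1,3,0.5,0],[1.0,-2.3,-1.3,1,3,0.5,0],[1.0,-2.3,-1.3,1,3,0.5,0],[1.1,-2.4,-1.1,1,3,0.5,0],[1.1,-2.4,-1.1,1,3,1,0]]
  ]
}}

```text
clock: 1.4
tcp_pos: [0.4091, -0.117, 0.2072]
orientation: [0.042, 0.923, 0.071, -0.376]
wrist_force: [0.9, -0.3, -0.3]
finger_gap: 0.0002
```

Emit:
{"method": "drive_tool", "body": {
  "plan": [
    [[1.1,-2.4,-1.0,1,3,0.5,0],[1.1,-2.5,-0.8,1,3,1,0],[1.1,-2.5,-0.8,1,3,0.5,0],[1.1,-2.5,-0.6,0.5,2.5,1,0],[1.2,-2.6,-0.6,1,3,0.5,0]]
  ]
}}

```text
clock: 1.82
tcp_pos: [0.4712, -0.0146, 0.2769]
orientation: [0.003, 0.953, 0.052, -0.297]
wrist_force: [0.6, 0.0, -1.0]
finger_gap: -0.0001
```

```bash
python3 - <<'E'
from h import *
st=show();print(np.round(Rt(st),3).T)
plan([0.50,0.015,0.20],ori(30),10,0)
E
```

```text
t 1.82 tcp [ 0.4712 -0.0146  0.2769] inH [-291.2  -24.3  176.9] F [ 0.6  0.  -1. ] j [-0.55 -0.58 -1.03  0.27  0.53  2.75] gap -0.0001
[[ 0.818  0.098 -0.567]
 [ 0.102 -0.994 -0.024]
 [-0.566 -0.038 -0.823]]
[[0.7, -0.2, 0.5, -0.0, 0.5, 0.0, 0], [0.7, -0.3, 0.5, -0.0, 0.5, 0.5, 0], [0.7, -0.3, 0.5, -0.0, 0.5, 0.0, 0], [0.7, -0.2, 0.5, -0.0, 0.5, 0.5, 0], [0.7, -0.3, 0.5, -0.0, 0.5, 0.0, 0]]
[[0.7, -0.2, 0.5, -0.0, 0.5, 0.5, 0], [0.7, -0.3, 0.5, -0.0, 0.5, 0.0, 0], [0.6, -0.3, 0.4, -0.0, 0.5, 0.5, 0], [0.6, -0.2, 0.5, -0.0, 0.5, 0.0, 0], [0.7, -0.3, 0.5, -0.0, 0.0, 0.5, 0]]
max step mm 9.1104335791443 max deg 0.7071067811865476 end [0.49994922 0.01523968 0.1995783 ] deg left 0.28659374692802975
```

```bash
python3 - <<'E'
from h import *
plan([0.505,0.015,0.20],ori(40),5,0)
E
```

```text
[[1.5, -0.5, 0.9, 0.0, -1.0, 0.5, 0], [1.5, -0.5, 0.8, 0.0, -1.0, 0.5, 0], [1.5, -0.5, 0.8, 0.0, -1.0, 0.5, 0], [1.5, -0.5, 0.8, -0.0, -1.0, 0.5, 0], [1.5, -0.5, 0.8, -0.0, -1.5, 0.5, 0]]
max step mm 18.193405398660254 max deg 1.5811388300841898 end [0.50461443 0.01460125 0.19971109] deg left 0.18375291164523533
```

Emit:
{"method": "drive_tool", "body": {
  "plan": [
    [[1.5,-0.5,0.9,0,-1,0.5,0],[1.5,-0.5,0.8,0,-1,0.5,0],[1.5,-0.5,0.8,0,-1,0.5,0],[1.5,-0.5,0.8,0,-1,0.5,0],[1.5,-0.5,0.8,0,-1.5,0.5,0]]
  ]
}}

```text
clock: 2.23
tcp_pos: [0.5105, 0.0113, 0.2143]
orientation: [0.013, 0.935, 0.035, -0.353]
wrist_force: [1.6, -0.4, -0.4]
finger_gap: 0.0001
```

```bash
python3 - <<'E'
from h import *
show()
plan([0.505,0.015,0.085],ori(40),10,0)
E
```

```text
t 2.23 tcp [0.5105 0.0113 0.2143] inH [-250.2   -1.2  114.3] F [ 1.6 -0.4 -0.4] j [-0.3  -0.36 -1.03  0.1   0.28  2.89] gap 0.0001
[[0.8, -0.0, 1.0, 0.0, 0.0, 0.0, 0], [0.8, -0.0, 1.0, 0.0, 0.0, 0.0, 0], [0.8, -0.1, 1.0, 0.0, 0.0, 0.0, 0], [0.8, -0.0, 1.0, 0.0, 0.0, 0.0, 0], [0.8, -0.1, 1.0, 0.0, 0.0, 0.0, 0]]
[[0.8, -0.0, 1.0, 0.0, 0.5, 0.0, 0], [0.8, -0.1, 1.0, 0.0, 0.0, 0.0, 0], [0.8, -0.0, 1.0, 0.0, 0.5, 0.0, 0], [0.9, -0.1, 1.0, 0.0, 0.0, 0.0, 0], [0.8, -0.0, 1.1, 0.0, 0.5, 0.0, 0]]
max step mm 13.601470508735446 max deg 0.5 end [0.5048657  0.01489981 0.08495446] deg left 0.305721654400289
```

Emit:
{"method": "drive_tool", "body": {
  "plan": [
    [[0.8,0,1,0,0,0,0],[0.8,0,1,0,0,0,0],[0.8,-0.1,1,0,0,0,0],[0.8,0,1,0,0,0,0],[0.8,-0.1,1,0,0,0,0]]
  ]
}}

```text
clock: 2.65
tcp_pos: [0.5268, 0.0079, 0.1794]
orientation: [0.012, 0.927, 0.038, -0.373]
wrist_force: [-0.2, -0.2, -0.2]
finger_gap: 0.0003
```

```bash
python3 - <<'E'
from h import *
st=show();print(np.round(Rt(st),2).T)
plan([0.505,0.015,0.085],ori(40),5,0)
E
```

```text
t 2.65 tcp [0.5268 0.0079 0.1794] inH [-234.2   -5.8   79.4] F [-0.2 -0.2 -0.2] j [-0.29 -0.25 -1.03  0.02  0.27  2.88] gap 0.0003
[[ 0.72  0.06 -0.69]
 [ 0.08 -1.   -0.01]
 [-0.69 -0.05 -0.72]]
[[1.0, -0.2, 1.7, 0.0, 1.0, 0.0, 0], [1.0, -0.2, 1.7, 0.0, 0.5, 0.0, 0], [1.0, -0.1, 1.7, 0.0, 1.0, 0.0, 0], [0.9, -0.2, 1.7, 0.0, 0.5, 0.5, 0], [0.9, -0.1, 1.6, 0.0, 1.0, 0.0, 0]]
max step mm 19.82422760159901 max deg 1.0 end [0.50524986 0.0146841  0.08495662] deg left 0.2558918396945538
```

```bash
python3 - <<'E'
from h import *
plan([0.49,0.012,0.17],ori(65),5,0)
plan([0.49,0.012,0.07],ori(65),5,0,p0=[0.49,0.012,0.17],M0=ori(65))
E
```

```text
[[-0.4, -0.1, 0.6, 0.0, -4.0, 0.0, 0], [-0.3, -0.1, 0.7, 0.0, -4.5, 0.0, 0], [-0.3, -0.2, 0.7, 0.0, -4.0, 0.0, 0], [-0.3, -0.1, 0.7, 0.0, -4.5, 0.5, 0], [-0.2, -0.2, 0.7, 0.5, -4.0, 0.0, 0]]
max step mm 7.874007874011811 max deg 4.527692569068709 end [0.49015214 0.01204935 0.17040473] deg left 0.28790595986807305
[[1.8, 0.0, 0.8, 0.0, 0.0, 0.0, 0], [1.8, 0.0, 0.9, 0.0, 0.0, 0.0, 0], [1.8, -0.0, 0.8, 0.0, 0.0, 0.0, 0], [1.8, -0.0, 0.9, 0.0, 0.0, 0.0, 0], [1.9, -0.0, 0.8, 0.0, 0.0, 0.0, 0]]
max step mm 20.615528128088304 max deg 0.0 end [0.49039238 0.01202744 0.06977602] deg left 0.0
```

Emit:
{"method": "drive_tool", "body": {
  "plan": [
    [[-0.4,-0.1,0.6,0,-4,0,0],[-0.3,-0.1,0.7,0,-4.5,0,0],[-0.3,-0.2,0.7,0,-4,0,0],[-0.3,-0.1,0.7,0,-4.5,0.5,0],[-0.2,-0.2,0.7,0.5,-4,0,0]]
  ]
}}

```text
clock: 3.07
tcp_pos: [0.4899, 0.0122, 0.1712]
orientation: [0.017, 0.843, 0.029, -0.537]
wrist_force: [-0.3, 0.3, -0.8]
finger_gap: -0.0002
```

```bash
python3 - <<'E'
from h import *
st=show();print(np.round(Rt(st),2).T)
plan([0.49,0.012,0.07],ori(65),5,0)
E
```

```text
t 3.07 tcp [0.4899 0.0122 0.1712] inH [-270.7    1.    71.2] F [-0.3  0.3 -0.8] j [-0.21 -0.15 -0.72  0.58  0.12  2.89] gap -0.0002
[[ 0.42  0.03 -0.91]
 [ 0.07 -1.   -0.  ]
 [-0.9  -0.06 -0.42]]
[[1.8, 0.0, 0.9, -0.0, -0.0, 0.0, 0], [1.8, 0.0, 0.8, -0.0, -0.0, 0.0, 0], [1.9, 0.0, 0.9, -0.0, -0.0, 0.0, 0], [1.8, 0.0, 0.8, -0.0, -0.0, 0.0, 0], [1.9, 0.0, 0.9, -0.0, -0.0, 0.0, 0]]
max step mm 21.023796041628636 max deg 0.0 end [0.48987445 0.01237039 0.06964602] deg left 0.20452608874264608
```

Emit:
{"method": "drive_tool", "body": {
  "plan": [
    [[1.8,0,0.8,0,0,0,0],[1.8,0,0.9,0,0,0,0],[1.8,0,0.8,0,0,0,0],[1.8,0,0.9,0,0,0,0],[1.9,0,0.9,0,0,0,0]]
  ]
}}

```text
clock: 3.48
tcp_pos: [0.49, 0.0125, 0.0693]
orientation: [0.017, 0.844, 0.029, -0.535]
wrist_force: [0.9, -0.1, -1.1]
finger_gap: 0.0001
```

```bash
python3 - <<'E'
from h import *
st=show()
a=env.read_camera("side")[:,:,::-1][130:300,150:350];b=env.read_camera("wrist")[:,:,::-1]
cv2.imwrite("pics/s1.png",np.vstack([cv2.resize(a,(512,435),interpolation=cv2.INTER_CUBIC)]));cv2.imwrite("pics/w1.png",b)
M=ori(65)
plan(hp(-.2313,-.002,-.032),M,5,0)
E
```

```text
t 3.48 tcp [0.49   0.0125 0.0693] inH [-270.5    1.4  -30.7] F [ 0.9 -0.1 -1.1] j [-0.21 -0.01 -0.9   0.26  0.12  2.89] gap 0.0001
[[0.3, 0.1, -0.8, -0.0, 0.0, 0.0, 0], [0.3, 0.1, -0.8, -0.0, 0.0, 0.0, 0], [0.3, 0.1, -0.8, -0.0, 0.0, 0.0, 0], [0.4, 0.1, -0.8, -0.0, 0.0, 0.0, 0], [0.3, 0.0, -0.7, -0.5, 0.0, 0.0, 0]]
max step mm 9.000000000000002 max deg 0.5 end [0.52886073 0.01203174 0.06801419] deg left 0.3714355461921042
```

View pics/s1.png

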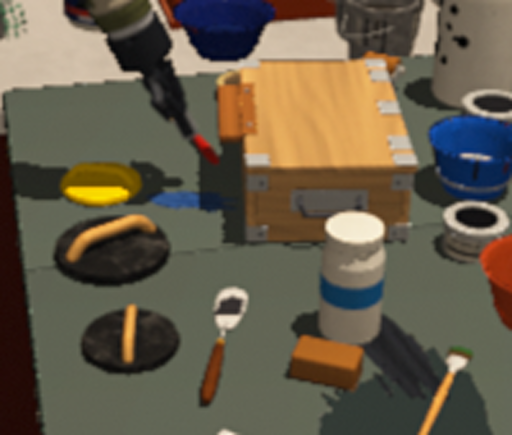

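View pics/w1.png

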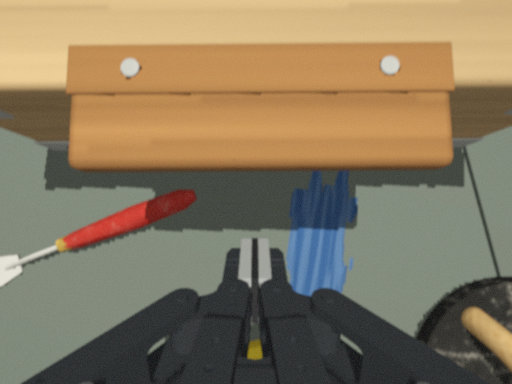

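The side view shows the fingers standing in front of the pull, clear of everything. The wrist view shows the pull's front edge at row 168, columns 70–452, with the fingertips at (254,240). I'll check that edge against the calibration.

```bash
python3 - <<'E'
from h import *
for z in (0.1,0.113):
  for uv in [(70,166),(452,166)]: p=onz("wrist",uv,z);print(z,p,inh(p)*1000)
E
```

```text
0.1 [0.52008258 0.09332652 0.1       ] [-234.91556014   79.9080571     0.        ]
0.1 [ 0.53088807 -0.07021309  0.1       ] [-235.54433981  -83.98693954    0.        ]
0.113 [0.51834295 0.08533382 0.113     ] [-237.20849412   72.05617602   13.        ]
0.113 [ 0.52808608 -0.06212709  0.113     ] [-237.77545414  -75.72517587   13.        ]
```

Emit:
{"method": "drive_tool", "body": {
  "plan": [
    [[0.3,0.1,-0.8,0,0,0,0],[0.3,0.1,-0.8,0,0,0,0],[0.3,0.1,-0.8,0,0,0,0],[0.4,0.1,-0.8,0,0,0,0],[0.3,0,-0.8,0,0,0,0]]
  ]
}}

```text
clock: 4.0
tcp_pos: [0.5277, 0.0119, 0.0694]
orientation: [0.017, 0.841, 0.029, -0.541]
wrist_force: [-30.5, -4.5, 5.8]
finger_gap: 0.0001
```

```bash
python3 - <<'E'
from h import *
st=show()
b=env.read_camera("wrist")[:,:,::-1]
cv2.imwrite("pics/w2.png",b)
E
```

```text
t 4.0 tcp [0.5277 0.0119 0.0694] inH [-233.    -1.9  -30.6] F [-30.5  -4.5   5.8] j [-0.19  0.07 -0.81  0.28  0.11  2.91] gap 0.0001
```

View pics/w2.png

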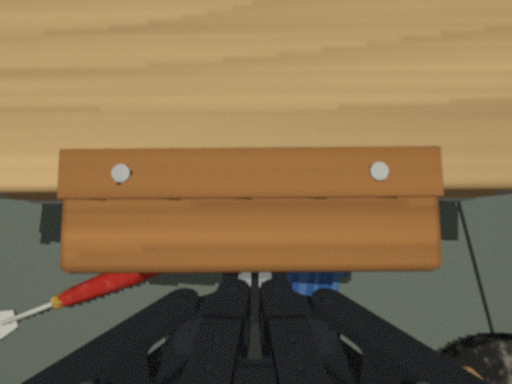

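The fingers are under the pull and the measured edge agrees: x=-235 against -234, and about 150 wide. Contact is a little early (30 N), so I'll back off 4 mm and then lift along the arc.

```bash
cat >> h.py <<'E'
def path(wps,M,grip=0,st=None):
    """waypoints world positions, M const or list: one row each"""
    st=st or env.get_state();P=np.array(st["tcp_pos"]);Q=Rt(st);rows=[]
    for i,p in enumerate(wps):
        Mi=M[i] if isinstance(M,list) else M
        t=np.round(Q.T@(np.array(p)-P)*100,1);w=np.round(2*np.degrees(R.from_matrix(Q.T@Mi).as_rotvec()))/2
        rows.append([*map(float,t),*map(float,w),grip]);P=P+Q@(t/100);Q=Q@R.from_rotvec(np.radians(w)).as_matrix()
    for i in range(0,len(rows),5): print(rows[i:i+5])
    print("max mm",max(np.linalg.norm(r[:3])*10 for r in rows),"end",inh(P)*1000)
E
python3 - <<'E'
from h import *
st=show();p0=st["tcp_pos"]-HX*.004;M=ori(65)
def at(th): th=np.radians(th);return p0+HX*.234*(1-np.cos(th))+HZ*.234*np.sin(th)
path([p0]+[at(a) for a in range(3,58,3)],M)
E
```

```text
t 4.05 tcp [0.5276 0.0121 0.0687] inH [-233.1   -1.7  -31.3] F [-14.2  -3.8  -0.7] j [-0.19  0.07 -0.81  0.28  0.11  2.91] gap 0.0001
[[-0.2, 0.0, 0.4, -0.5, 0.5, 0.0, 0], [-1.1, 0.0, -0.6, 0.0, 0.0, 0.0, 0], [-1.0, 0.0, -0.6, 0.0, 0.0, 0.0, 0], [-1.1, 0.0, -0.6, 0.0, 0.0, 0.0, 0], [-1.0, 0.0, -0.7, 0.0, 0.0, 0.0, 0]]
[[-0.9, 0.0, -0.8, 0.0, 0.0, 0.0, 0], [-0.9, 0.0, -0.8, 0.0, 0.0, 0.0, 0], [-0.9, 0.0, -0.9, 0.0, 0.0, 0.0, 0], [-0.8, 0.0, -0.9, 0.0, 0.0, 0.0, 0], [-0.8, 0.0, -0.9, 0.0, 0.0, 0.0, 0]]
[[-0.8, 0.0, -1.0, 0.0, 0.0, 0.0, 0], [-0.6, 0.0, -1.0, 0.0, 0.0, 0.0, 0], [-0.7, 0.0, -1.1, 0.0, 0.0, 0.0, 0], [-0.5, 0.0, -1.1, 0.0, 0.0, 0.0, 0], [-0.5, 0.0, -1.1, 0.0, 0.0, 0.0, 0]]
[[-0.5, 0.0, -1.1, 0.0, 0.0, 0.0, 0], [-0.4, 0.0, -1.2, 0.0, 0.0, 0.0, 0], [-0.3, 0.0, -1.2, 0.0, 0.0, 0.0, 0], [-0.3, 0.0, -1.2, 0.0, 0.0, 0.0, 0], [-0.2, 0.1, -1.2, 0.0, 0.0, 0.0, 0]]
max mm 13.038404810405297 end [-130.32703261   -2.11891689  165.35729249]
```

Emit:
{"method": "drive_tool", "body": {
  "plan": [
    [[-0.2,0,0.4,0,0,0,0],[-1.1,0,-0.6,0,0,0,0],[-1.0,0,-0.6,0,0,0,0],[-1.1,0,-0.6,0,0,0,0],[-1.0,0,-0.7,0,0,0,0]]
  ]
}}

```text
clock: 4.47
tcp_pos: [0.5299, 0.0125, 0.1195]
orientation: [0.017, 0.842, 0.03, -0.539]
wrist_force: [-6.2, 0.8, -3.5]
finger_gap: 0.0001
```

```bash
python3 - <<'E'
from h import *
st=show()
b=env.read_camera("side")[:,:,::-1][110:300,150:350]
cv2.imwrite("pics/s3.png",cv2.resize(b,None,fx=3,fy=3))
E
```

```text
t 4.47 tcp [0.5299 0.0125 0.1195] inH [-230.7   -1.4   19.5] F [-6.2  0.8 -3.5] j [-0.19 -0.01 -0.73  0.42  0.11  2.91] gap 0.0001
```

View pics/s3.png

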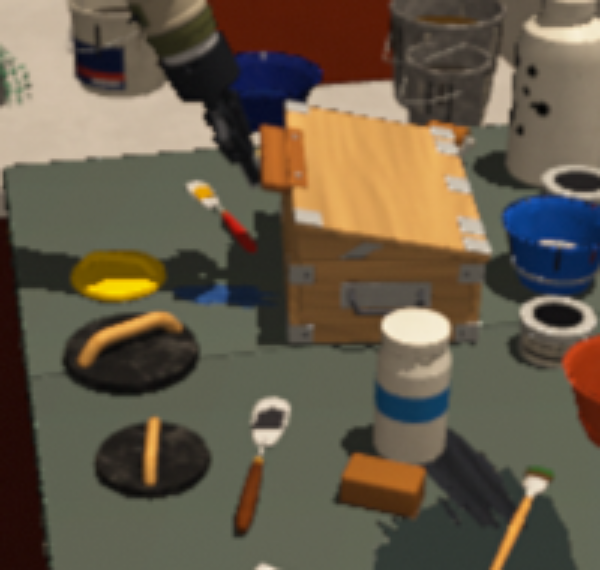

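The lid is lifting, now at about 12°. I'll continue along the arc.

Emit:
{"method": "drive_tool", "body": {
  "plan": [
    [[-0.9,0,-0.8,0,0,0,0],[-0.9,0,-0.8,0,0,0,0],[-0.9,0,-0.9,0,0,0,0],[-0.8,0,-0.9,0,0,0,0],[-0.8,0,-0.9,0,0,0,0]]
  ]
}}

```text
clock: 4.93
tcp_pos: [0.5493, 0.014, 0.1763]
orientation: [0.016, 0.841, 0.03, -0.54]
wrist_force: [-13.1, 0.7, 2.6]
finger_gap: 0.0002
```

Emit:
{"method": "drive_tool", "body": {
  "plan": [
    [[-0.8,0,-1.0,0,0,0,0],[-0.6,0,-1.0,0,0,0,0],[-0.7,0,-1.1,0,0,0,0],[-0.5,0,-1.1,0,0,0,0],[-0.5,0,-1.1,0,0,0,0]]
  ]
}}

```text
clock: 5.35
tcp_pos: [0.5877, 0.016, 0.2297]
orientation: [0.017, 0.843, 0.03, -0.536]
wrist_force: [-4.5, 2.1, -0.2]
finger_gap: 0.0
```

Emit:
{"method": "drive_tool", "body": {
  "plan": [
    [[-0.5,0,-1.1,0,0,0,0],[-0.4,0,-1.2,0,0,0,0],[-0.3,0,-1.2,0,0,0,0],[-0.3,0,-1.2,0,0,0,0],[-0.2,0,-1.2,0,0,0,0]]
  ]
}}

```text
clock: 5.77
tcp_pos: [0.6347, 0.019, 0.2702]
orientation: [0.017, 0.844, 0.03, -0.536]
wrist_force: [-1.7, 1.5, -2.2]
finger_gap: -0.0005
```

```bash
python3 - <<'E'
from h import *
st=show()
b=env.read_camera("side")[:,:,::-1][70:260,150:350]
cv2.imwrite("pics/s4.png",cv2.resize(b,None,fx=3,fy=3))
E
```

```text
t 5.77 tcp [0.6347 0.019  0.2702] inH [-125.7   -2.3  170.2] F [-1.7  1.5 -2.2] j [-0.14  0.07 -0.26  0.81  0.09  2.95] gap -0.0005
```

View pics/s4.png

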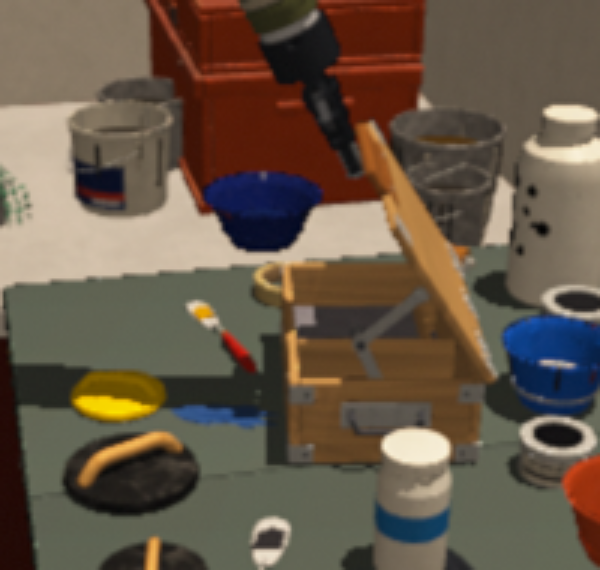

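```bash
python3 - <<'E'
from h import *
M=ori(65)
def at(th): th=np.radians(th);return hp(-.21*np.cos(th)-.011,-.002,.21*np.sin(th)-.005)
path([at(a) for a in (60,63,66,69,72,73,74,75,75,75)],M)
E
```

```text
[[-0.1, -0.1, -0.8, -0.0, -0.5, 0.0, 0], [-0.1, 0.0, -1.1, -0.0, 0.0, 0.0, 0], [0.0, 0.0, -1.1, -0.0, 0.0, 0.0, 0], [0.1, 0.0, -1.1, -0.0, 0.0, 0.0, 0], [0.1, 0.0, -1.1, -0.0, 0.0, 0.0, 0]]
[[0.0, 0.0, -0.4, -0.0, 0.0, 0.0, 0], [0.1, 0.0, -0.3, -0.0, 0.0, 0.0, 0], [0.0, 0.0, -0.4, -0.0, 0.0, 0.0, 0], [0.0, 0.0, -0.0, -0.0, 0.0, 0.0, 0], [0.0, 0.0, -0.0, -0.0, 0.0, 0.0, 0]]
max mm 11.045361017187261 end [-65.50559831  -1.88784007 197.98104352]
```

Emit:
{"method": "drive_tool", "body": {
  "plan": [
    [[-0.1,0,-0.8,0,0,0,0],[-0.1,0,-1.1,0,0,0,0],[0,0,-1.1,0,0,0,0],[0.1,0,-1.1,0,0,0,0],[0.1,0,-1.1,0,0,0,0]]
  ]
}}

```text
clock: 6.23
tcp_pos: [0.6816, 0.0217, 0.2923]
orientation: [0.017, 0.844, 0.03, -0.536]
wrist_force: [-2.2, 0.1, -0.3]
finger_gap: -0.0002
```

```bash
python3 - <<'E'
from h import *
st=show()
b=env.read_camera("side")[:,:,::-1][70:260,150:350]
cv2.imwrite("pics/s5.png",cv2.resize(b,None,fx=3,fy=3))
# projections of the right lid edge (y=-150) bottom and top at several angles, underside
for th in (66,70,74,76,79):
    t=np.radians(th)
    u=[proj("side",hp(-r*np.cos(t),-.15,r*np.sin(t))) for r in (0,.2)]
    print(th,[np.round((x-[150,70])*3).tolist() for x in u])
E
```

```text
t 6.23 tcp [0.6816 0.0217 0.2923] inH [-78.8  -2.8 192.3] F [-2.2  0.1 -0.3] j [-0.12  0.15 -0.11  0.87  0.08  2.97] gap -0.0002
66 [[484.0, 381.0], [414.0, 216.0]]
70 [[484.0, 381.0], [428.0, 211.0]]
74 [[484.0, 381.0], [442.0, 207.0]]
76 [[484.0, 381.0], [449.0, 205.0]]
79 [[484.0, 381.0], [460.0, 203.0]]
```

View pics/s5.png

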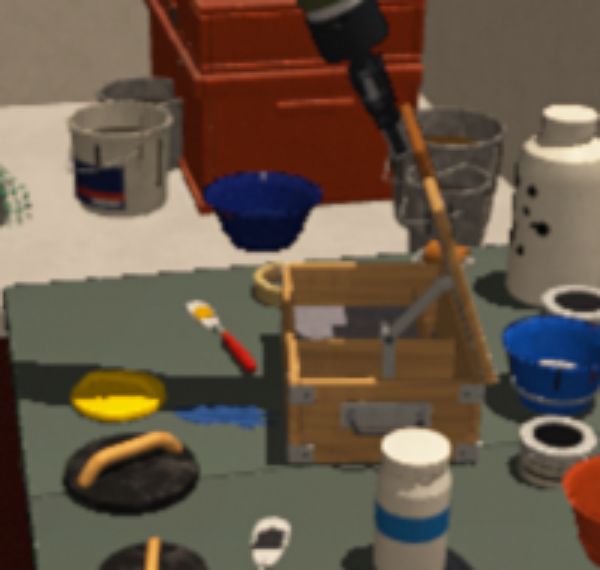

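Emit:
{"method": "drive_tool", "body": {
  "plan": [
    [[0,0,-0.5,0,0,0,0],[0.1,0,-0.5,0,0,0,0],[0.1,0,-0.5,0,0,0,0],[0,0,0,0,0,0,0],[0,0,0,0,0,0,0]]
  ]
}}

```text
clock: 6.7
tcp_pos: [0.6961, 0.0225, 0.2964]
orientation: [0.017, 0.844, 0.03, -0.535]
wrist_force: [-0.8, -0.1, 0.4]
finger_gap: -0.0
```

```bash
python3 - <<'E'
from h import *
st=show()
b=env.read_camera("side")[:,:,::-1][90:210,220:340]
cv2.imwrite("pics/s6.png",cv2.resize(b,None,fx=5,fy=5,interpolation=cv2.INTER_CUBIC))
b=env.read_camera("wrist")[:,:,::-1];cv2.imwrite("pics/w6.png",b)
# predicted knob pixel vs lid angle
A=np.array([-95,-40.])
for th in np.radians([70,72,74,75,76,77,78]):
    B=110*np.array([-np.cos(th),np.sin(th)]);d=B-A;L=np.linalg.norm(d)
    h=np.sqrt(max(0,80**2-(L/2)**2));m=(A+B)/2;n=np.array([-d[1],d[0]])/L
    k=m+n*h; k2=m-n*h
    k=min(k,k2,key=lambda q:q[0])
    fold=2*np.arccos(min(1,L/160))
    print(round(th,3),"L",L.round(1),"knob",k.round(1),"fold",fold.round(2),"h",h.round(1),"pix",np.round((proj("side",hp(k[0]/1e3,-.113,k[1]/1e3))-[220,90])*5))
E
```

```text
t 6.7 tcp [0.6961 0.0225 0.2964] inH [-64.3  -3.  196.4] F [-0.8 -0.1  0.4] j [-0.12  0.18 -0.07  0.89  0.08  2.97] gap -0.0
1.222 L 154.4 knob [-85.8  39.5] fold 0.53 h 20.9 pix [315. 452.]
1.257 L 157.0 knob [-78.8  38.3] fold 0.39 h 15.5 pix [327. 453.]
1.292 L 159.4 knob [-68.7  35.6] fold 0.17 h 6.6 pix [342. 457.]
1.309 L 160.7 knob [-61.7  33.1] fold 0.0 h 0.0 pix [353. 460.]
1.326 L 161.9 knob [-60.8  33.4] fold 0.0 h 0.0 pix [355. 460.]
1.344 L 163.1 knob [-59.9  33.6] fold 0.0 h 0.0 pix [356. 460.]
1.361 L 164.3 knob [-58.9  33.8] fold 0.0 h 0.0 pix [358. 459.]
```

View pics/s6.png

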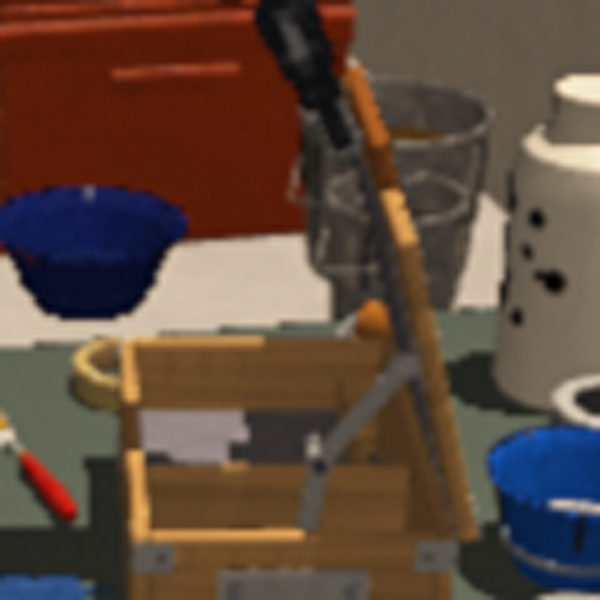

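View pics/w6.png

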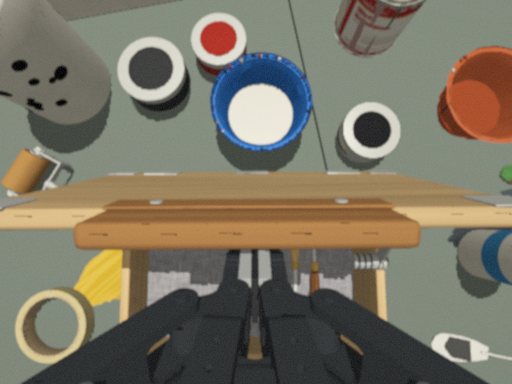

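```bash
cat >> h.py <<'E'
from scipy.optimize import brentq
_A=np.array([-95,-40.])
def _B(th,de): return 110*np.array([-np.cos(th),np.sin(th)])+de*np.array([-np.sin(th),-np.cos(th)])
DE=brentq(lambda de:np.linalg.norm(_B(1.39,de)-_A)-160,0,20)
def knee(th,side=-1):
    B=_B(th,DE);d=B-_A;L=np.linalg.norm(d);h=np.sqrt(max(0,80**2-(L/2)**2));n=np.array([d[1],-d[0]])/L
    return (_A+B)/2+side*n*h,h,2*np.arccos(min(1,L/160))
E
python3 - <<'E'
from h import *
print("delta",DE, "locked", knee(1.38,1))
for th in [1.2,1.24,1.26,1.28,1.3,1.32,1.34,1.36]:
    k,h,f=knee(th);print(th,k.round(1),"short",h.round(1),"fold",f.round(2),[np.round((proj("side",hp(k[0]/1e3,y,k[1]/1e3))-[220,90])*5).tolist() for y in(-.129,-.113,-.101)])
E
```

```text
delta 10.612112052112112 locked (array([-56.24674248,  29.98703474]), np.float64(7.5212549573922765), np.float64(0.18830948150807028))
1.2 [-103.6   39.5] short 32.9 fold 0.85 [[289.0, 463.0], [287.0, 452.0], [285.0, 443.0]]
1.24 [-97.9  39.9] short 29.2 fold 0.75 [[298.0, 463.0], [296.0, 451.0], [294.0, 442.0]]
1.26 [-94.9  40. ] short 27.2 fold 0.69 [[303.0, 463.0], [301.0, 451.0], [299.0, 442.0]]
1.28 [-91.8  39.9] short 25.0 fold 0.64 [[308.0, 463.0], [306.0, 451.0], [304.0, 442.0]]
1.3 [-88.4  39.7] short 22.6 fold 0.57 [[314.0, 463.0], [311.0, 451.0], [309.0, 443.0]]
1.32 [-84.8  39.3] short 19.9 fold 0.5 [[320.0, 464.0], [317.0, 452.0], [315.0, 443.0]]
1.34 [-80.8  38.7] short 16.8 fold 0.42 [[326.0, 464.0], [323.0, 453.0], [321.0, 444.0]]
1.36 [-76.2  37.8] short 13.0 fold 0.33 [[333.0, 466.0], [331.0, 454.0], [329.0, 445.0]]
```

Model and image agree: the knee pivot at (318,464) in the crop gives a lid angle of about 1.315, with the knob at (-86,+39) mm in the hinge frame. I'll back away from the lid (friction should hold it up) and go to the knob.

```bash
python3 - <<'E'
from h import *
plan(hp(-.135,-.030,.19),ori(52),5,0)
M=ori(30)
plan(hp(-.130,-.111,.064),M,10,0,p0=hp(-.135,-.030,.19),M0=ori(52))
E
```

```text
[[-0.5, 0.5, 1.3, -0.0, 2.5, 0.0, 0], [-0.5, 0.6, 1.3, -0.0, 2.5, 0.0, 0], [-0.6, 0.5, 1.3, -0.0, 2.5, 0.0, 0], [-0.7, 0.6, 1.3, -0.0, 2.5, 0.0, 0], [-0.7, 0.5, 1.2, -0.0, 3.0, 0.0, 0]]
max step mm 15.937377450509228 max deg 3.0 end [ 0.62720851 -0.00921252  0.2898477 ] deg left 0.2753987115569932
[[1.0, 0.8, 0.7, 0.0, 2.0, 0.0, 0], [1.0, 0.8, 0.8, 0.0, 2.0, 0.0, 0], [1.0, 0.8, 0.8, 0.0, 2.5, 0.0, 0], [0.9, 0.8, 0.8, 0.0, 2.0, 0.0, 0], [0.9, 0.8, 0.9, 0.0, 2.5, 0.0, 0]]
[[0.9, 0.8, 0.9, 0.0, 2.0, 0.0, 0], [0.8, 0.8, 1.0, 0.0, 2.5, 0.0, 0], [0.8, 0.8, 1.0, 0.0, 2.0, 0.0, 0], [0.8, 0.8, 1.0, 0.0, 2.5, 0.0, 0], [0.7, 0.9, 1.0, 0.0, 2.0, -0.0, 0]]
max step mm 15.1657508881031 max deg 2.5 end [ 0.63854057 -0.08976432  0.16421042] deg left 2.1702338473199885e-15
```

Emit:
{"method": "drive_tool", "body": {
  "plan": [
    [[-0.5,0.5,1.3,0,2.5,0,0],[-0.5,0.6,1.3,0,2.5,0,0],[-0.6,0.5,1.3,0,2.5,0,0],[-0.7,0.6,1.3,0,2.5,0,0],[-0.7,0.5,1.2,0,3,0,0]]
  ]
}}

```text
clock: 7.22
tcp_pos: [0.6266, -0.0094, 0.2903]
orientation: [0.014, 0.9, 0.031, -0.435]
wrist_force: [0.8, -0.6, 0.1]
finger_gap: -0.0001
```

Emit:
{"method": "drive_tool", "body": {
  "plan": [
    [[1,0.8,0.7,0,2,0,0],[1,0.8,0.8,0,2,0,0],[1,0.8,0.8,0,2.5,0,0],[0.9,0.8,0.8,0,2,0,0],[0.9,0.8,0.9,0,2.5,0,0]]
  ]
}}

```text
clock: 7.63
tcp_pos: [0.6327, -0.0491, 0.228]
orientation: [0.011, 0.937, 0.032, -0.347]
wrist_force: [1.8, -0.2, -0.1]
finger_gap: 0.0003
```

```bash
python3 - <<'E'
from h import *
st=show()
b=env.read_camera("side")[:,:,::-1][90:210,220:340]
cv2.imwrite("pics/s7.png",cv2.resize(b,None,fx=5,fy=5,interpolation=cv2.INTER_CUBIC))
plan(hp(-.130,-.111,.064),ori(30),5,0)
E
```

```text
t 7.63 tcp [ 0.6327 -0.0491  0.228 ] inH [-132.5  -70.   128. ] F [ 1.8 -0.2 -0.1] j [-0.36 -0.08 -0.81  0.03  0.32  2.86] gap 0.0003
[[0.8, 0.8, 0.8, -0.0, 2.0, 0.0, 0], [0.8, 0.8, 0.8, -0.0, 2.0, -0.0, 0], [0.8, 0.8, 0.8, -0.0, 2.5, -0.0, 0], [0.8, 0.9, 0.9, -0.0, 2.0, -0.0, 0], [0.7, 0.8, 0.9, -0.5, 2.5, -0.0, 0]]
max step mm 15.03329637837291 max deg 2.5495097567963922 end [ 0.63802527 -0.08934785  0.16418767] deg left 0.1671687669701007
```

View pics/s7.png

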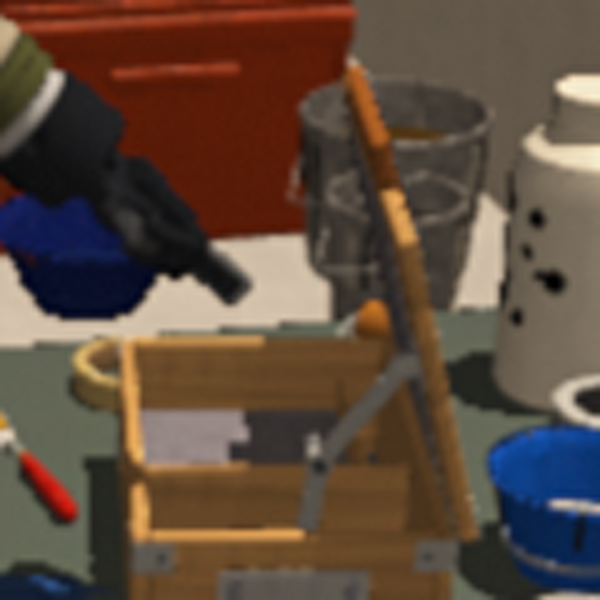

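```bash
python3 - <<'E'
from h import *
plan(hp(-.118,-.111,.066),ori(34),5,0)
E
```

```text
[[1.0, 0.8, 0.6, -0.0, 1.5, 0.0, 0], [1.0, 0.8, 0.6, -0.0, 1.5, 0.0, 0], [1.0, 0.8, 0.7, -0.0, 1.5, 0.0, 0], [0.9, 0.9, 0.7, -0.0, 1.0, 0.0, 0], [0.9, 0.8, 0.6, -0.5, 1.5, -0.0, 0]]
max step mm 14.594519519326424 max deg 1.5811388300841898 end [ 0.64988386 -0.08856962  0.16639053] deg left 0.1647985542650764
```

Emit:
{"method": "drive_tool", "body": {
  "plan": [
    [[1,0.8,0.6,0,1.5,0,0],[1,0.8,0.6,0,1.5,0,0],[1,0.8,0.7,0,1.5,0,0],[0.9,0.9,0.7,0,1,0,0],[0.9,0.8,0.6,0,1.5,0,0]]
  ]
}}

```text
clock: 8.1
tcp_pos: [0.6541, -0.0887, 0.1728]
orientation: [0.009, 0.956, 0.033, -0.29]
wrist_force: [0.1, 0.4, -0.8]
finger_gap: 0.0001
```

```bash
python3 - <<'E'
from h import *
st=show();print(np.degrees(R.from_matrix(Rt(st).T@ori(34)).as_rotvec()))
b=env.read_camera("side")[:,:,::-1][90:210,220:340]
cv2.imwrite("pics/s8.png",cv2.resize(b,None,fx=5,fy=5,interpolation=cv2.INTER_CUBIC))
b=env.read_camera("wrist")[:,:,::-1];cv2.imwrite("pics/w8.png",b)
E
```

```text
t 8.1 tcp [ 0.6541 -0.0887  0.1728] inH [-114.  -111.    72.8] F [ 0.1  0.4 -0.8] j [-0.45  0.08 -0.95 -0.38  0.42  2.84] gap 0.0001
[-0.16503896 -0.26034655 -0.00210771]
```

View pics/s8.png

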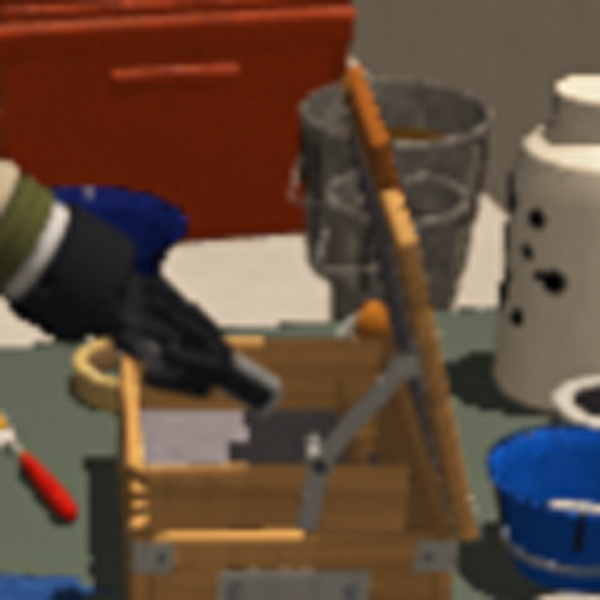

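View pics/w8.png

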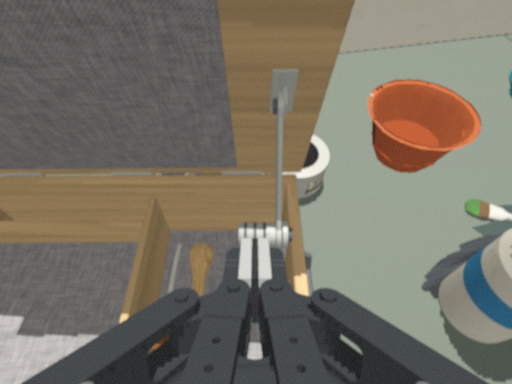

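```bash
python3 - <<'E'
from h import *
M=ori(34);x=np.array([np.cos(np.radians(34)),-np.sin(np.radians(34))])
def at(phi,back=7.5):
    f=np.radians(phi);k=np.array([-95+80*np.sin(f),-40+80*np.cos(f)])-back*x
    return hp(k[0]/1e3,-.111,k[1]/1e3)
st=show();p=st["tcp_pos"];q=at(6.6,12)
path([p+(q-p)*s for s in (.25,.5,.75,1,1)]+[at(a) for a in (6.6,9,12,15,18,21,24,27,29,31)],M)
E
```

```text
t 8.2 tcp [ 0.6526 -0.0887  0.1695] inH [-115.4 -110.9   69.5] F [-0.3  0.4  0.2] j [-0.45  0.09 -0.96 -0.38  0.42  2.84] gap 0.0004
[[0.7, 0.0, 0.2, -0.5, 0.0, 0.0, 0], [0.8, 0.0, 0.2, 0.0, 0.0, 0.0, 0], [0.7, 0.0, 0.2, 0.0, 0.0, 0.0, 0], [0.7, 0.0, 0.2, 0.0, 0.0, 0.0, 0], [0.0, 0.0, 0.0, 0.0, 0.0, 0.0, 0]]
[[0.5, 0.0, 0.0, 0.0, 0.0, 0.0, 0], [0.3, 0.0, -0.1, 0.0, 0.0, 0.0, 0], [0.4, 0.0, -0.2, 0.0, 0.0, 0.0, 0], [0.4, 0.0, -0.1, 0.0, 0.0, 0.0, 0], [0.4, 0.0, -0.2, 0.0, 0.0, 0.0, 0]]
[[0.4, 0.0, -0.1, 0.0, 0.0, 0.0, 0], [0.4, 0.0, -0.0, 0.0, 0.0, 0.0, 0], [0.4, 0.0, -0.1, 0.0, 0.0, 0.0, 0], [0.3, 0.0, -0.0, 0.0, 0.0, 0.0, 0], [0.3, 0.0, -0.1, 0.0, 0.0, 0.0, 0]]
max mm 8.246211251235323 end [ -59.37684433 -110.86452923   32.84805811]
```

Emit:
{"method": "drive_tool", "body": {
  "plan": [
    [[0.7,0,0.2,0,0,0,0],[0.8,0,0.2,0,0,0,0],[0.7,0,0.2,0,0,0,0],[0.7,0,0.2,0,0,0,0],[0,0,0,0,0,0,0]]
  ]
}}

```text
clock: 8.62
tcp_pos: [0.674, -0.0863, 0.1488]
orientation: [0.009, 0.956, 0.034, -0.291]
wrist_force: [-0.0, 0.3, 0.0]
finger_gap: -0.0
```

```bash
python3 - <<'E'
from h import *
M=ori(34);x=np.array([np.cos(np.radians(34)),-np.sin(np.radians(34))])
def at(phi,back=7.5):
    f=np.radians(phi);k=np.array([-95+80*np.sin(f),-40+80*np.cos(f)])-back*x
    return hp(k[0]/1e3,-.111,k[1]/1e3)
st=show()
path([at(a) for a in (6.6,9,12,15,18,21,24,27,29,31)],M)
b=env.read_camera("wrist")[:,:,::-1][130:330,130:390];cv2.imwrite("pics/w9.png",cv2.resize(b,None,fx=3,fy=3))
E
```

```text
t 8.62 tcp [ 0.674  -0.0863  0.1488] inH [ -94.  -110.    48.8] F [-0.   0.3  0. ] j [-0.42  0.17 -0.94 -0.46  0.41  2.85] gap -0.0
[[0.4, 0.1, 0.3, -0.0, -0.0, 0.0, 0], [0.3, 0.0, -0.1, -0.0, -0.0, 0.0, 0], [0.4, 0.0, -0.2, -0.0, -0.0, 0.0, 0], [0.4, 0.0, -0.1, -0.0, -0.0, 0.0, 0], [0.4, 0.0, -0.2, -0.0, -0.0, 0.0, 0]]
[[0.4, 0.0, -0.1, -0.0, -0.0, 0.0, 0], [0.4, 0.0, -0.0, -0.0, -0.0, 0.0, 0], [0.5, 0.0, -0.1, -0.0, -0.0, 0.0, 0], [0.2, 0.0, -0.0, -0.0, -0.0, 0.0, 0], [0.3, 0.0, -0.1, -0.0, -0.0, 0.0, 0]]
max mm 5.099019513592785 end [ -59.88185909 -110.97126422   33.19101829]
```

View pics/w9.png

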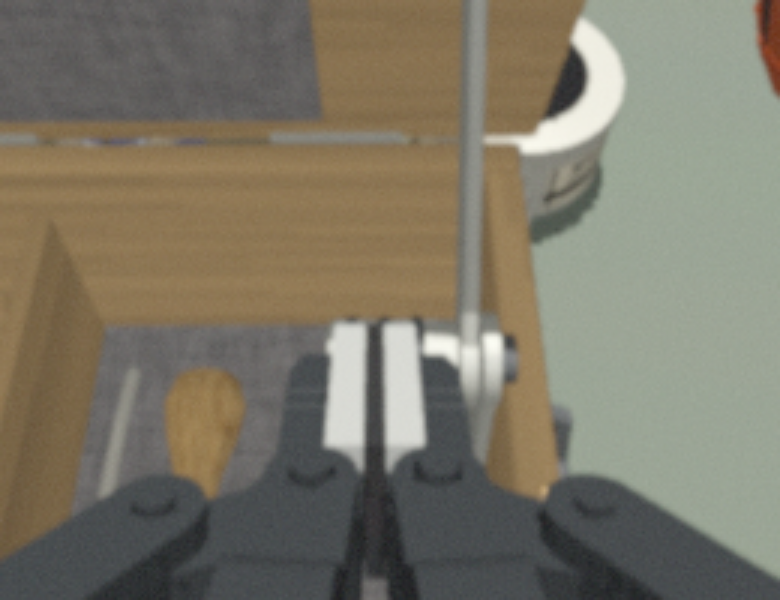

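Emit:
{"method": "drive_tool", "body": {
  "plan": [
    [[0.4,0.1,0.3,0,0,0,0],[0.3,0,-0.1,0,0,0,0],[0.4,0,-0.2,0,0,0,0],[0.4,0,-0.1,0,0,0,0],[0.4,0,-0.2,0,0,0,0]]
  ]
}}

```text
clock: 9.08
tcp_pos: [0.6907, -0.0866, 0.141]
orientation: [0.008, 0.956, 0.033, -0.291]
wrist_force: [-1.2, 0.1, -0.3]
finger_gap: -0.0002
```

```bash
python3 - <<'E'
from h import *
show()
b=env.read_camera("side")[:,:,::-1][90:210,220:340]
cv2.imwrite("pics/s10.png",cv2.resize(b,None,fx=5,fy=5,interpolation=cv2.INTER_CUBIC))
E
```

```text
t 9.08 tcp [ 0.6907 -0.0866  0.141 ] inH [ -77.2 -111.4   41. ] F [-1.2  0.1 -0.3] j [-0.41  0.21 -0.92 -0.48  0.39  2.86] gap -0.0002
```

View pics/s10.png

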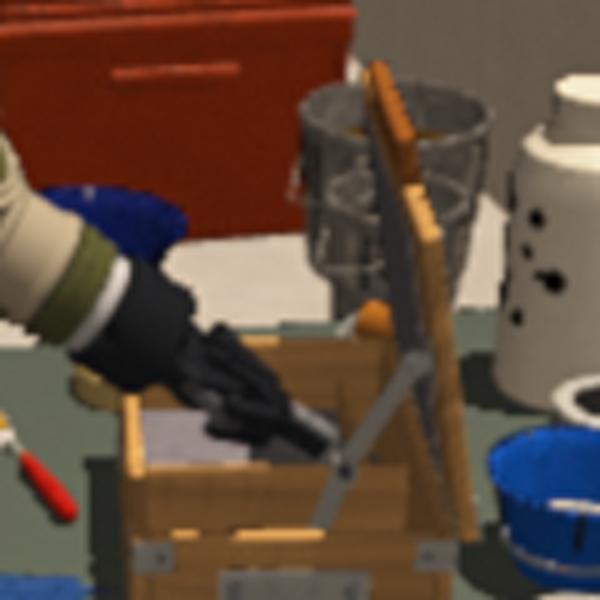

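The knee has moved to (345,467) and the lid rises with it. I'll continue past dead centre.

Emit:
{"method": "drive_tool", "body": {
  "plan": [
    [[0.4,0,-0.1,0,0,0,0],[0.4,0,0,0,0,0,0],[0.5,0,-0.1,0,0,0,0],[0.2,0,0,0,0,0,0],[0.3,0,-0.1,0,0,0,0]]
  ]
}}

```text
clock: 9.55
tcp_pos: [0.7065, -0.0856, 0.1338]
orientation: [0.008, 0.956, 0.033, -0.291]
wrist_force: [-45.4, -3.3, 30.1]
finger_gap: 0.0003
```

```bash
python3 - <<'E'
from h import *
show()
k,h,f=knee(1.38,1);print([np.round((proj("side",hp(k[0]/1e3,y,k[1]/1e3))-[220,90])*5).tolist() for y in(-.129,-.113,-.101)])
b=env.read_camera("side")[:,:,::-1][90:210,220:340]
cv2.imwrite("pics/s11.png",cv2.resize(b,None,fx=5,fy=5,interpolation=cv2.INTER_CUBIC))
E
```

```text
t 9.55 tcp [ 0.7065 -0.0856  0.1338] inH [ -61.4 -111.6   33.8] F [-45.4  -3.3  30.1] j [-0.39  0.25 -0.89 -0.5   0.38  2.87] gap 0.0003
[[365.0, 477.0], [362.0, 465.0], [360.0, 456.0]]
```

View pics/s11.png

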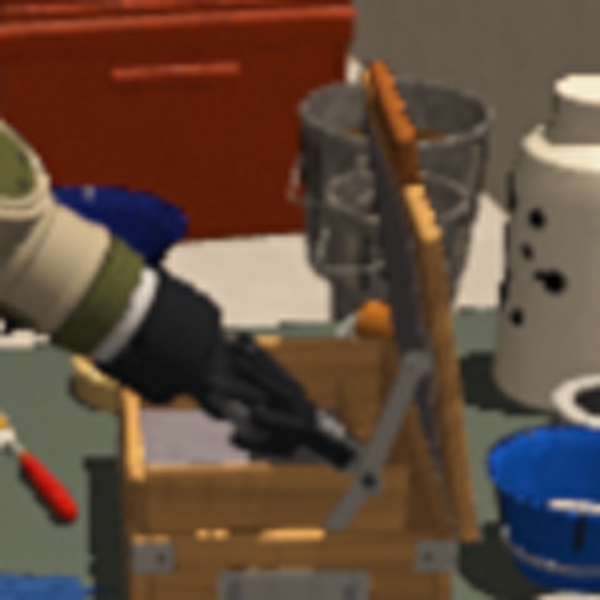

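The knee is at (367,479), where I predicted (365,477) for locked, and about 54 N against the stop shows it is home. I'll retract and go over to the baren.

```bash
python3 - <<'E'
from h import *
st=show();M=ori(34)
print("jar",onz("top",(341,155),.135))
p=st["tcp_pos"];xw=M[:,0]
path([p-xw*.015*i for i in (1,2,3,4,5)],M)
p1=p-xw*.075
d=np.array([.067,-.998,0]);Mb=np.c_[[0,0,-1],np.cross(d,[0,0,-1]),d]
plan([0.45,-0.34,0.17],Mb,20,0.7,p0=p1,M0=M)
E
```

```text
t 9.6 tcp [ 0.7062 -0.0857  0.134 ] inH [ -61.8 -111.6   34. ] F [-32.5  -2.2  23.1] j [-0.39  0.25 -0.89 -0.5   0.38  2.87] gap 0.0001
jar [ 0.68756185 -0.30499325  0.135     ]
[[-1.5, 0.0, -0.0, -0.0, -0.0, -0.0, 0], [-1.5, 0.0, -0.0, -0.0, -0.0, -0.0, 0], [-1.5, 0.0, -0.0, -0.0, -0.0, -0.0, 0], [-1.5, 0.0, -0.0, -0.0, -0.0, -0.0, 0], [-1.5, 0.0, -0.0, -0.0, -0.0, -0.0, 0]]
max mm 15.0 end [-124.08713368 -111.5936454    75.70693456]
[[-0.9, 1.2, 0.6, -4.0, -2.0, -2.0, 0.7], [-0.9, 1.1, 0.7, -4.0, -2.0, -2.0, 0.7], [-0.9, 1.0, 0.8, -4.0, -2.0, -2.0, 0.7], [-0.9, 0.9, 0.9, -4.0, -2.0, -2.0, 0.7], [-0.9, 0.8, 1.0, -4.0, -2.0, -2.0, 0.7]]
[[-0.9, 0.7, 1.1, -4.0, -2.0, -2.5, 0.7], [-0.9, 0.6, 1.2, -4.0, -2.0, -2.5, 0.7], [-0.8, 0.5, 1.3, -4.0, -2.5, -2.0, 0.7], [-0.8, 0.4, 1.3, -4.0, -2.0, -2.0, 0.7], [-0.8, 0.2, 1.4, -4.0, -2.5, -2.5, 0.7]]
[[-0.7, 0.1, 1.4, -4.0, -2.0, -2.0, 0.7], [-0.7, -0.0, 1.4, -4.0, -2.5, -2.5, 0.7], [-0.6, -0.1, 1.5, -4.0, -2.5, -2.0, 0.7], [-0.5, -0.3, 1.5, -4.5, -2.0, -2.0, 0.7], [-0.4, -0.4, 1.5, -4.5, -2.0, -2.5, 0.7]]
[[-0.4, -0.5, 1.4, -4.0, -2.5, -2.5, 0.7], [-0.3, -0.6, 1.4, -4.0, -2.0, -2.0, 0.7], [-0.2, -0.7, 1.4, -4.5, -2.5, -2.5, 0.7], [-0.1, -0.9, 1.3, -4.0, -2.0, -2.0, 0.7], [-0.1, -0.9, 1.2, -4.5, -2.5, -2.5, 0.7]]
max step mm 16.24807680927192 max deg 5.722761571129799 end [ 0.4502535  -0.33958936  0.17023226] deg left 0.16562654933734888
```

Emit:
{"method": "drive_tool", "body": {
  "plan": [
    [[-1.5,0,0,0,0,0,0],[-1.5,0,0,0,0,0,0],[-1.5,0,0,0,0,0,0],[-1.5,0,0,0,0,0,0],[-1.5,0,0,0,0,0,0]]
  ]
}}

```text
clock: 10.02
tcp_pos: [0.6446, -0.0898, 0.1759]
orientation: [0.009, 0.956, 0.033, -0.291]
wrist_force: [0.5, -0.5, 0.3]
finger_gap: 0.0002
```

```bash
python3 - <<'E'
from h import *
st=show()
b=env.read_camera("side")[:,:,::-1][90:210,220:340]
cv2.imwrite("pics/s12.png",cv2.resize(b,None,fx=5,fy=5,interpolation=cv2.INTER_CUBIC))
d=np.array([.067,-.998,0]);Mb=np.c_[[0,0,-1],np.cross(d,[0,0,-1]),d]
plan([0.45,-0.34,0.19],Mb,15,0.7)
E
```

```text
t 10.02 tcp [ 0.6446 -0.0898  0.1759] inH [-123.5 -111.5   75.9] F [ 0.5 -0.5  0.3] j [-0.46  0.06 -0.97 -0.37  0.43  2.83] gap 0.0002
[[-1.2, 1.6, 0.7, -5.5, -3.0, -3.0, 0.7], [-1.3, 1.4, 0.9, -5.5, -3.0, -3.0, 0.7], [-1.3, 1.3, 1.1, -5.5, -3.0, -3.0, 0.7], [-1.3, 1.1, 1.3, -5.5, -3.0, -3.0, 0.7], [-1.2, 0.9, 1.4, -5.5, -3.0, -3.0, 0.7]]
[[-1.2, 0.7, 1.6, -5.5, -3.0, -3.0, 0.7], [-1.1, 0.5, 1.7, -5.5, -3.0, -3.0, 0.7], [-1.1, 0.2, 1.8, -5.5, -3.0, -3.0, 0.7], [-1.0, -0.0, 1.9, -5.5, -3.0, -3.0, 0.7], [-0.9, -0.2, 1.9, -5.5, -3.0, -3.0, 0.7]]
[[-0.8, -0.5, 1.9, -5.5, -3.0, -2.5, 0.7], [-0.6, -0.7, 1.9, -5.5, -3.0, -3.0, 0.7], [-0.5, -0.9, 1.8, -5.5, -3.0, -2.5, 0.7], [-0.4, -1.1, 1.8, -5.0, -2.5, -3.0, 0.7], [-0.2, -1.2, 1.7, -5.5, -3.0, -2.5, 0.7]]
max step mm 21.47091055358389 max deg 6.946221994724902 end [ 0.44965456 -0.33992719  0.1902944 ] deg left 0.1526678037010694
```

View pics/s12.png

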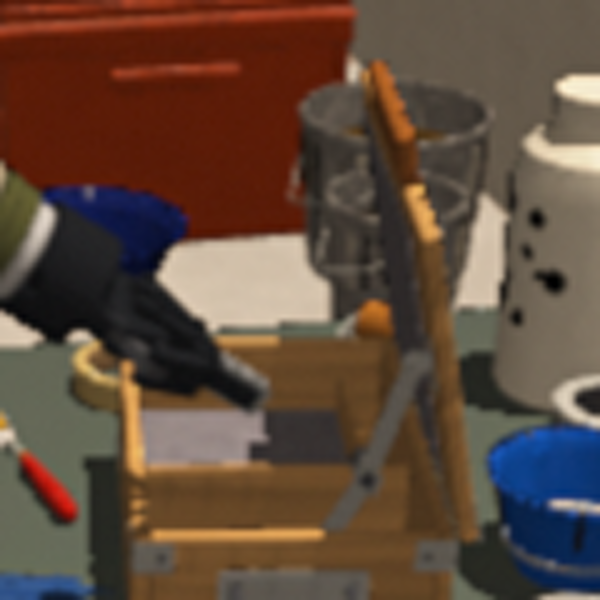

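The hand is free and the stay stays locked, with the knee at (367,480) past the line and the lid up. On to the baren.

Emit:
{"method": "drive_tool", "body": {
  "plan": [
    [[-1.2,1.6,0.7,-5.5,-3,-3,0],[-1.3,1.4,0.9,-5.5,-3,-3,0],[-1.3,1.3,1.1,-5.5,-3,-3,0],[-1.3,1.1,1.3,-5.5,-3,-3,0],[-1.2,0.9,1.4,-5.5,-3,-3,0]]
  ]
}}

```text
clock: 10.48
tcp_pos: [0.5819, -0.1712, 0.1801]
orientation: [0.197, 0.872, 0.217, -0.392]
wrist_force: [1.5, -0.9, -0.3]
finger_gap: -0.0001
```

Emit:
{"method": "drive_tool", "body": {
  "plan": [
    [[-1.2,0.7,1.6,-5.5,-3,-3,0.7],[-1.1,0.5,1.7,-5.5,-3,-3,0.7],[-1.1,0.2,1.8,-5.5,-3,-3,0.7],[-1.0,0,1.9,-5.5,-3,-3,0.7],[-0.9,-0.2,1.9,-5.5,-3,-3,0.7]]
  ]
}}

```text
clock: 10.9
tcp_pos: [0.5166, -0.255, 0.1823]
orientation: [0.371, 0.707, 0.387, -0.461]
wrist_force: [0.3, 0.4, -0.4]
finger_gap: 0.0589
```

Emit:
{"method": "drive_tool", "body": {
  "plan": [
    [[-0.8,-0.5,1.9,-5.5,-3,-2.5,0.7],[-0.6,-0.7,1.9,-5.5,-3,-3,0.7],[-0.5,-0.9,1.8,-5.5,-3,-2.5,0.7],[-0.4,-1.1,1.8,-5,-2.5,-3,0.7],[-0.2,-1.2,1.7,-5.5,-3,-2.5,0.7]]
  ]
}}

```text
clock: 11.32
tcp_pos: [0.4505, -0.3365, 0.1851]
orientation: [0.514, 0.488, 0.514, -0.483]
wrist_force: [0.5, 0.5, -0.2]
finger_gap: 0.0602
```

```bash
python3 - <<'E'
from h import *
st=show();print(np.round(Rt(st),3).T)
b=env.read_camera("wrist")[:,:,::-1];cv2.imwrite("pics/w13.png",b)
E
```

```text
t 11.32 tcp [ 0.4505 -0.3365  0.1851] inH [-334.4 -344.1   85.1] F [ 0.5  0.5 -0.2] j [-0.79  0.3  -0.08  1.19  0.01  0.73] gap 0.0602
[[ 0.005  0.005 -1.   ]
 [ 0.998  0.056  0.006]
 [ 0.056 -0.998 -0.005]]
```

View pics/w13.png

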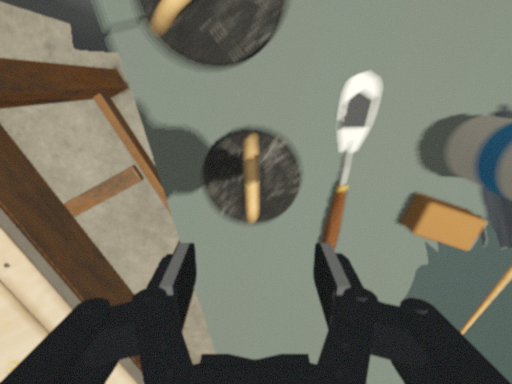

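The wrist view shows the small baren: disc centre near (252,175), bow from (251,135) to (253,220). I'll measure it.

```bash
python3 - <<'E'
from h import *
im=cv2.imread("pics/w13.png");hsv=cv2.cvtColor(im,cv2.COLOR_BGR2HSV)
sub=np.zeros(im.shape[:2],bool);sub[120:232,195:310]=1
bow=(hsv[...,1]>80)&(hsv[...,2]>100)&(hsv[...,0]<25)&sub
p=np.argwhere(bow)[:,::-1].astype(float)
W=np.array([onz("wrist",q,.033)[:2] for q in p]);c=(W.max(0)+W.min(0))/2;u,s,vt=np.linalg.svd(W-W.mean(0),full_matrices=False)
pr=(W-W.mean(0))@vt[0];pr2=(W-W.mean(0))@vt[1]
print("bow",W.mean(0),"mid",W.mean(0)+vt[0]*(pr.max()+pr.min())/2,vt[0],"len",np.ptp(pr),"wid",np.ptp(pr2))
dk=((hsv[...,2]<75)&sub)|bow
dk=cv2.morphologyEx(dk.astype(np.uint8),cv2.MORPH_CLOSE,np.ones((5,5)))
cs,_=cv2.findContours(dk,cv2.RETR_EXTERNAL,cv2.CHAIN_APPROX_NONE);cc=max(cs,key=cv2.contourArea)[:,0,:].astype(float)
D=np.array([onz("wrist",q,.012)[:2] for q in cc]).astype(np.float32)
print("disc ellipse",cv2.fitEllipse(D*1000))
E
```

```text
bow [ 0.44634259 -0.34535968] mid [ 0.44649776 -0.34754724] [ 0.07075299 -0.99749387] len 0.09245272932592566 wid 0.01563183010820557Traceback (most recent call last):
  File "<stdin>", line 12, in <module>
  File "h.py", line 14, in onz
    o,d=ray(n,uv,st);return o+d*(z-o[2])/d[2]
        ~~~^^^^^^^^^
  File "h.py", line 8, in ray
    st=st or env.get_state();T=np.eye(4);q=st["orientation"]
             ~~~~~~~~~~~~~^^
ValueError: time passes only in moves, steps and waits
```

```bash
python3 - <<'E'
from h import *
st=env.get_state()
im=cv2.imread("pics/w13.png");hsv=cv2.cvtColor(im,cv2.COLOR_BGR2HSV)
sub=np.zeros(im.shape[:2],bool);sub[120:232,195:310]=1
bow=(hsv[...,1]>80)&(hsv[...,2]>100)&(hsv[...,0]<25)&sub
dk=((hsv[...,2]<75)&sub)|bow
dk=cv2.morphologyEx(dk.astype(np.uint8),cv2.MORPH_CLOSE,np.ones((5,5)))
cs,_=cv2.findContours(dk,cv2.RETR_EXTERNAL,cv2.CHAIN_APPROX_NONE);cc=max(cs,key=cv2.contourArea)[:,0,:].astype(float)
D=np.array([onz("wrist",q,.012,st)[:2] for q in cc]).astype(np.float32)
print("disc",cv2.fitEllipse(D*1000),cv2.minEnclosingCircle(D*1000))
d=np.array([.07,-.9975,0]);Mb=np.c_[[0,0,-1],np.cross(d,[0,0,-1]),d]
plan([0.447,-0.347,0.05],Mb,5,0.6,st=st)
E
```

```text
disc ((440.955078125, -351.78607177734375), (80.16502380371094, 111.47315216064453), 42.28264617919922) ((441.9971008300781, -353.738525390625), 54.29794692993164)
[[2.7, -0.1, 0.2, -0.0, -0.0, -0.0, 0.6], [2.7, -0.1, 0.2, -0.0, -0.0, -0.0, 0.6], [2.7, -0.1, 0.2, -0.0, -0.0, -0.0, 0.6], [2.7, -0.0, 0.2, -0.5, -0.0, -0.0, 0.6], [2.7, -0.1, 0.1, -0.0, -0.0, -0.0, 0.6]]
max step mm 27.092434368288135 max deg 0.5 end [ 0.44675073 -0.34684744  0.05023501] deg left 0.23160723532999977
```

Emit:
{"method": "drive_tool", "body": {
  "plan": [
    [[2.7,0,0.2,0,0,0,0.6],[2.7,0,0.2,0,0,0,0.6],[2.7,-0.1,0.2,0,0,0,0.6],[2.7,0,0.2,0,0,0,0.6],[2.7,-0.1,0.1,0,0,0,0.6]]
  ]
}}

```text
clock: 11.78
tcp_pos: [0.4505, -0.3427, 0.0488]
orientation: [0.513, 0.492, 0.512, -0.483]
wrist_force: [0.3, 0.4, 0.3]
finger_gap: 0.051
```

```bash
python3 - <<'E'
from h import *
st=show();print(np.round(Rt(st),3).T)
b=env.read_camera("wrist")[:,:,::-1];cv2.imwrite("pics/w14.png",b)
a=env.read_camera("side")[:,:,::-1][200:300,150:270];cv2.imwrite("pics/s14.png",cv2.resize(a,None,fx=4,fy=4))
E
```

```text
t 11.78 tcp [ 0.4505 -0.3427  0.0488] inH [-334.7 -350.2  -51.2] F [0.3 0.4 0.3] j [-0.8   0.41 -0.28  0.88  0.01  0.72] gap 0.051
[[ 0.01   0.008 -1.   ]
 [ 0.999  0.05   0.01 ]
 [ 0.05  -0.999 -0.008]]
```

View pics/w14.png

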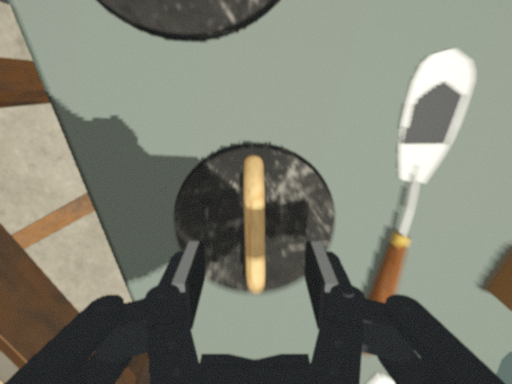

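View pics/s14.png

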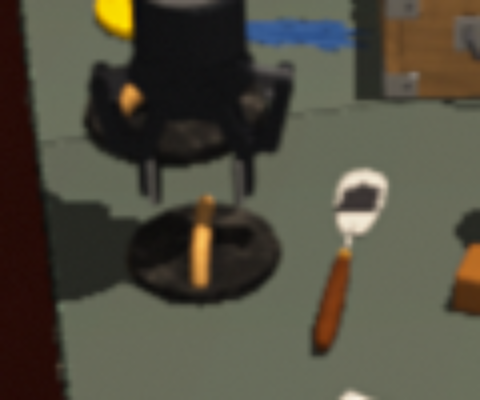

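```bash
python3 - <<'E'
from h import *
st=env.get_state()
# bow ends lower; middle line
for uv,z in [((253,156),.024),((256,293),.024),((254.5,226),.034),((175,213),.012),((334,213),.012),((256,143),.012)]:
    print(uv,z,onz("wrist",uv,z,st))
d=np.array([.055,-.9985,0]);Mb=np.c_[[0,0,-1],np.cross(d,[0,0,-1]),d]
plan([0.450,-0.354,0.019],Mb,5,0.6,st=st)
print(np.round(proj("side",[.450,-.347,.034])),(np.round(proj("side",[.450,-.354,.034]))))
E
```

```text
(253, 156) 0.024 [ 0.44302659 -0.29503096  0.024     ]
(256, 293) 0.024 [ 0.44917169 -0.38296865  0.024     ]
(254.5, 226) 0.034 [ 0.44564324 -0.33194809  0.034     ]
(175, 213) 0.012 [ 0.396742   -0.33580167  0.012     ]
(334, 213) 0.012 [ 0.49495634 -0.33106366  0.012     ]
(256, 143) 0.012 [ 0.44449808 -0.28996915  0.012     ]
[[0.5, 0.0, 0.3, -0.0, -0.0, -0.0, 0.6], [0.5, 0.0, 0.3, -0.0, -0.0, -0.0, 0.6], [0.5, 0.1, 0.3, -0.0, -0.5, -0.0, 0.6], [0.6, 0.0, 0.3, -0.0, -0.0, -0.0, 0.6], [0.5, 0.1, 0.3, -0.5, -0.5, -0.0, 0.6]]
max step mm 6.708203932499369 max deg 0.7071067811865476 end [ 0.45026566 -0.35444472  0.0194356 ] deg left 0.33699075325386146
[200. 255.] [199. 256.]
```

Emit:
{"method": "drive_tool", "body": {
  "plan": [
    [[0.6,0,0,0,0,0,0.6],[0.6,-0.1,0,0,0,0,0.6],[0.6,0,0,0,0,0,0.6],[0.6,-0.1,0,0,0,0,0.6],[0.6,0,0,0,0,0,0.6]]
  ]
}}

```text
clock: 12.3
tcp_pos: [0.4484, -0.3431, 0.0208]
orientation: [0.514, 0.491, 0.512, -0.483]
wrist_force: [-0.6, 0.4, 0.0]
finger_gap: 0.0511
```

Emit:
{"method": "drive_tool", "body": {
  "plan": [
    [[0,0,0,0,0,0,0],[0,0,0,0,0,0,0],[0,0,0,0,0,0,0],[0,0,0,0,0,0,0],[0,0,0,0,0,0,0]]
  ],
  "squeeze": 40
}}

```text
clock: 12.72
tcp_pos: [0.4484, -0.343, 0.0209]
orientation: [0.513, 0.491, 0.512, -0.483]
wrist_force: [0.4, -0.2, 0.9]
finger_gap: 0.01
```

```bash
python3 - <<'E'
from h import *
st=show();print(np.round(Rt(st),3).T)
b=env.read_camera("wrist")[:,:,::-1];cv2.imwrite("pics/w15.png",b)
E
```

```text
t 12.72 tcp [ 0.4484 -0.343   0.0209] inH [-336.9 -350.3  -79.1] F [ 0.4 -0.2  0.9] j [-0.8   0.44 -0.31  0.81  0.01  0.72] gap 0.01
[[ 0.009  0.007 -1.   ]
 [ 0.999  0.052  0.009]
 [ 0.052 -0.999 -0.007]]
```

View pics/w15.png

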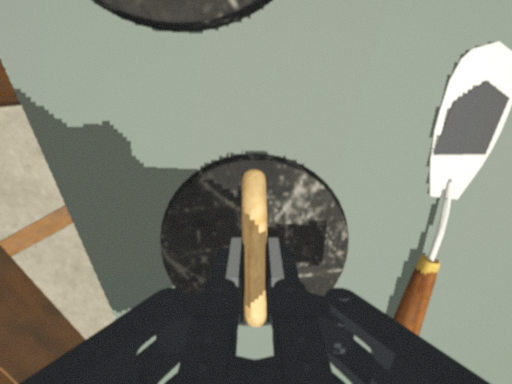

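Emit:
{"method": "drive_tool", "body": {
  "plan": [
    [[0,0,0,0,0,0,0],[-1,0,0,0,0,0,0],[-2,0,0,0,0,0,0],[-2.5,0,0,0,0,0,0],[-2.5,0,0,0,0,0,0]]
  ]
}}

```text
clock: 13.18
tcp_pos: [0.4466, -0.3426, 0.1011]
orientation: [0.512, 0.491, 0.513, -0.483]
wrist_force: [0.3, 0.1, -1.4]
finger_gap: 0.0099
```

```bash
python3 - <<'E'
from h import *
st=show()
b=env.read_camera("wrist")[:,:,::-1];cv2.imwrite("pics/w16.png",b)
a=env.read_camera("side")[:,:,::-1][180:300,150:290];cv2.imwrite("pics/s16.png",cv2.resize(a,None,fx=4,fy=4))
E
```

```text
t 13.18 tcp [ 0.4466 -0.3426  0.1011] inH [-338.7 -349.8    1.1] F [ 0.3  0.1 -1.4] j [-0.8   0.36 -0.21  1.    0.01  0.72] gap 0.0099
```

View pics/w16.png

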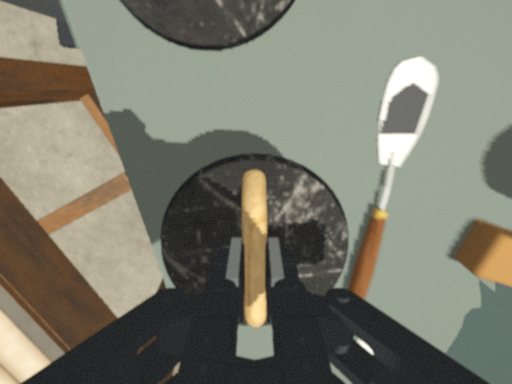

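View pics/s16.png

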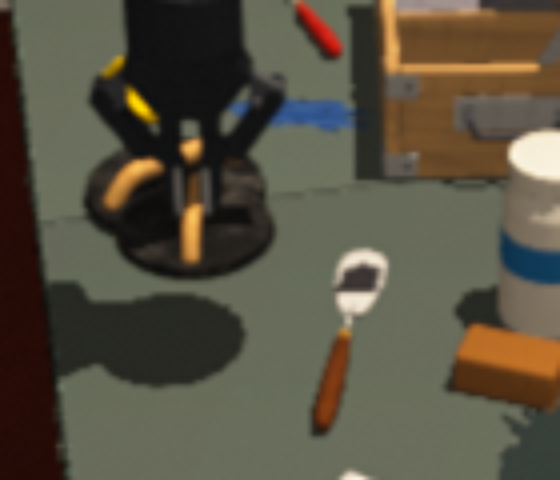

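The baren is lifted, held level and gripped at the middle of its bow. The disc spans columns 162–348 and the bow rows 170–327. I'll work out the disc centre offset and carry it over.

```bash
python3 - <<'E'
from h import *
st=env.get_state();p=st["tcp_pos"];Q=Rt(st)
for z in (.08,.087):
  a=onz("wrist",(162,236),z,st);b=onz("wrist",(348,236),z,st);c=onz("wrist",(256,153),z,st)
  print(z,"width",np.linalg.norm(a-b),"ctr rel tcp",((a+b)/2-p)[:2], "top edge dy",(c-p)[:2])
t=hp(-.116,.062,0);t[2]=.2;print(t)
d=np.array([.052,-.9986,0]);Mb=np.c_[[0,0,-1],np.cross(d,[0,0,-1]),d]
up=np.array([.4466,-.3426,.19])
plan(up,Mb,5,0,st=st)
plan(t,Mb,15,0,st=st,p0=up,M0=Mb)
E
```

```text
0.08 width 0.1124600334562869 ctr rel tcp [-0.00027315 -0.00538638] top edge dy [-0.00263333  0.04561319]
0.087 width 0.10779829149827831 ctr rel tcp [-0.00057962 -0.00172839] top edge dy [-0.00284196  0.04715712]
[0.63995767 0.08375722 0.2       ]
[[-1.7, -0.0, -0.1, -0.0, -0.0, -0.0, 0], [-1.7, -0.0, -0.1, -0.0, -0.0, -0.0, 0], [-1.7, -0.0, -0.0, -0.0, -0.0, -0.0, 0], [-1.7, -0.1, -0.1, -0.0, -0.0, -0.5, 0], [-1.7, -0.1, -0.0, -0.0, -0.0, -0.0, 0]]
max step mm 17.05872210923198 max deg 0.5 end [ 0.44622842 -0.34267997  0.19013133] deg left 0.26545717322198636
[[-0.1, 1.4, -2.8, -0.0, 0.0, 0.0, 0], [-0.1, 1.4, -2.8, -0.0, 0.0, 0.0, 0], [-0.1, 1.4, -2.8, -0.0, 0.0, 0.0, 0], [-0.1, 1.4, -2.8, -0.0, 0.0, 0.0, 0], [-0.1, 1.4, -2.8, -0.0, 0.0, 0.0, 0]]
[[-0.1, 1.5, -2.8, -0.0, 0.0, 0.0, 0], [-0.0, 1.4, -2.8, -0.0, 0.0, 0.0, 0], [-0.1, 1.5, -2.7, -0.0, 0.0, 0.0, 0], [-0.0, 1.4, -2.8, -0.0, 0.0, 0.0, 0], [-0.1, 1.5, -2.7, -0.0, 0.0, 0.0, 0]]
[[-0.0, 1.4, -2.8, -0.0, 0.0, 0.0, 0], [-0.1, 1.5, -2.7, -0.0, 0.0, 0.0, 0], [-0.0, 1.4, -2.8, -0.0, 0.0, 0.0, 0], [-0.1, 1.5, -2.7, -0.0, 0.0, 0.0, 0], [0.0, 1.4, -2.8, -0.0, 0.0, 0.0, 0]]
max step mm 31.780497164141405 max deg 0.0 end [0.639667  0.0839976 0.2      ] deg left 6.55319501721055e-18
```

Emit:
{"method": "drive_tool", "body": {
  "plan": [
    [[-1.7,0,-0.1,0,0,0,0],[-1.7,0,-0.1,0,0,0,0],[-1.7,0,0,0,0,0,0],[-1.7,0,-0.1,0,0,0,0],[-1.7,0,0,0,0,0,0]]
  ],
  "squeeze": 50
}}

```text
clock: 13.7
tcp_pos: [0.4459, -0.3403, 0.1855]
orientation: [0.512, 0.491, 0.513, -0.483]
wrist_force: [-0.3, -0.7, -2.0]
finger_gap: 0.0098
```

Emit:
{"method": "drive_tool", "body": {
  "plan": [
    [[-0.1,1.4,-2.0,0,0,0,0],[-0.1,1.4,-2.8,0,0,0,0],[-0.1,1.4,-2.8,0,0,0,0],[-0.1,1.4,-2.8,0,0,0,0],[-0.1,1.4,-2.8,0,0,0,0]]
  ]
}}

```text
clock: 14.12
tcp_pos: [0.5093, -0.204, 0.1914]
orientation: [0.512, 0.491, 0.513, -0.483]
wrist_force: [0.2, -0.6, -0.6]
finger_gap: 0.0094
```

Emit:
{"method": "drive_tool", "body": {
  "plan": [
    [[-0.1,1.4,-2.8,0,0,0,0],[-0.1,1.4,-2.8,0,0,0,0],[-0.1,1.4,-2.8,0,0,0,0],[-0.1,1.4,-2.8,0,0,0,0],[-0.1,1.4,-2.8,0,0,0,0]]
  ]
}}

```text
clock: 14.53
tcp_pos: [0.5719, -0.0605, 0.1979]
orientation: [0.513, 0.49, 0.513, -0.483]
wrist_force: [-0.0, -2.0, -1.5]
finger_gap: 0.0095
```

```bash
python3 - <<'E'
from h import *
st=show();print(np.round(Rt(st),3).T)
d=np.array([.07,-.9976,0]);Mb=np.c_[[0,0,-1],np.cross(d,[0,0,-1]),d]
plan([.638,.090,.19],Mb,5,0,st=st)
b=env.read_camera("side")[:,:,::-1][70:260,150:350]
cv2.imwrite("pics/s17.png",cv2.resize(b,None,fx=3,fy=3))
E
```

```text
t 14.53 tcp [ 0.5719 -0.0605  0.1979] inH [-194.   -77.1   97.9] F [-0.  -2.  -1.5] j [-0.25  0.32 -0.03  1.22  0.01  1.27] gap 0.0095
[[ 0.006  0.008 -1.   ]
 [ 0.999  0.052  0.007]
 [ 0.052 -0.999 -0.008]]
[[0.2, 1.5, -2.9, -0.0, -0.0, -0.0, 0], [0.2, 1.5, -2.9, -0.5, -0.0, -0.0, 0], [0.2, 1.5, -2.9, -0.0, -0.0, -0.0, 0], [0.2, 1.5, -3.0, -0.5, -0.0, -0.0, 0], [0.2, 1.5, -2.9, -0.0, -0.5, -0.5, 0]]
max step mm 33.60059523282288 max deg 0.7071067811865476 end [0.6381992  0.0897479  0.18953385] deg left 0.13247030718098562
```

View pics/s17.png

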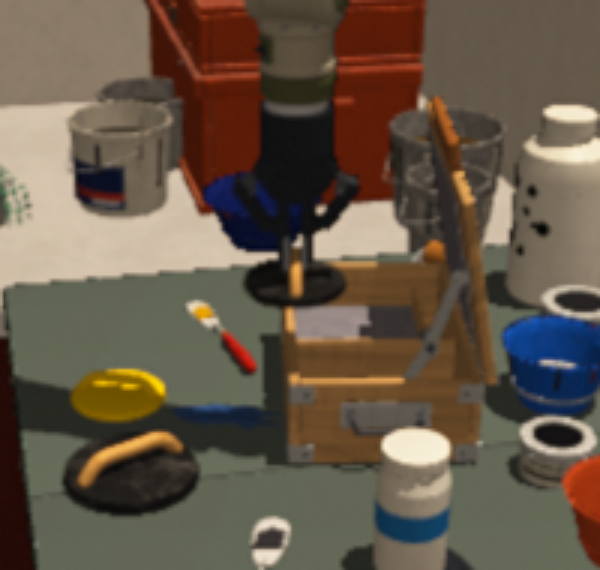

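The side view shows the baren over the chest's front, with the lid up and the stay locked. Continuing over the tray.

Emit:
{"method": "drive_tool", "body": {
  "plan": [
    [[0.2,1.5,-2.9,0,0,0,0],[0.2,1.5,-2.9,-0.5,0,0,0],[0.2,1.5,-2.9,0,0,0,0],[0.2,1.5,-3.0,-0.5,0,0,0],[0.2,1.5,-2.9,0,0,0,0]]
  ]
}}

```text
clock: 15.0
tcp_pos: [0.6383, 0.0894, 0.1894]
orientation: [0.517, 0.486, 0.517, -0.479]
wrist_force: [1.5, 0.0, -2.0]
finger_gap: 0.0097
```

Emit:
{"method": "drive_tool", "body": {
  "plan": [
    [[0,0,0,0,0,0,0],[0,0,0,0,0,0,0],[0,0,0,0,0,0,0],[0,0,0,0,0,0,0],[0,0,0,0,0,0,0]]
  ]
}}

```text
clock: 15.42
tcp_pos: [0.638, 0.0868, 0.1902]
orientation: [0.517, 0.487, 0.517, -0.479]
wrist_force: [-0.5, 0.3, -1.2]
finger_gap: 0.0095
```

```bash
python3 - <<'E'
from h import *
st=show()
b=env.read_camera("wrist")[:,:,::-1];cv2.imwrite("pics/w18.png",b)
b=env.read_camera("side")[:,:,::-1][50:210,180:360]
cv2.imwrite("pics/s18.png",cv2.resize(b,None,fx=3.5,fy=3.5))
print(np.round(Rt(st),3).T)
b=env.read_camera("top")[:,:,::-1][100:280,150:380];cv2.imwrite("pics/t18.png",cv2.resize(b,None,fx=3,fy=3))
E
```

```text
t 15.42 tcp [0.638  0.0868 0.1902] inH [-117.7   65.2   90.2] F [-0.5  0.3 -1.2] j [0.01 0.45 0.15 1.26 0.01 1.51] gap 0.0095
[[ 0.007  0.008 -1.   ]
 [ 0.998  0.068  0.008]
 [ 0.068 -0.998 -0.007]]
```

View pics/w18.png

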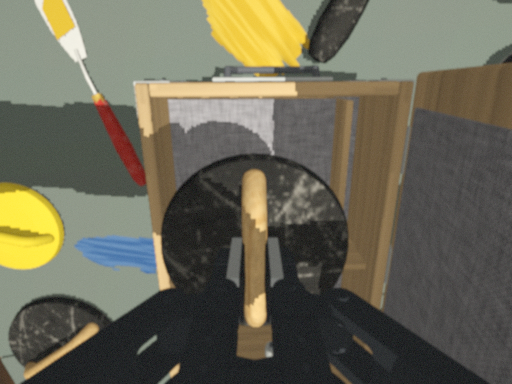

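View pics/s18.png

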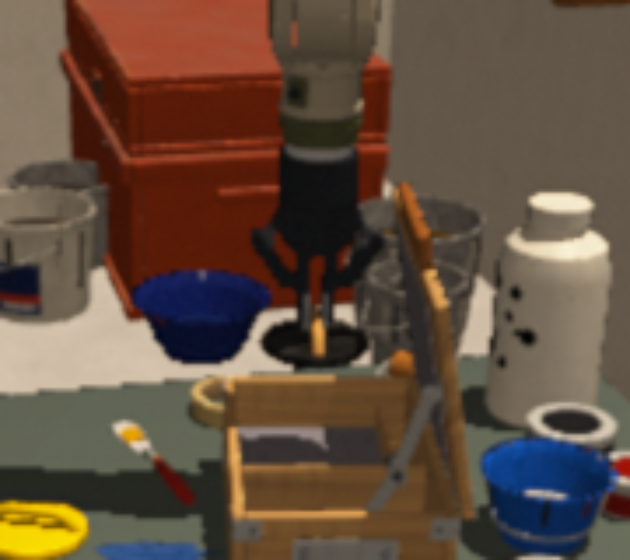

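View pics/t18.png

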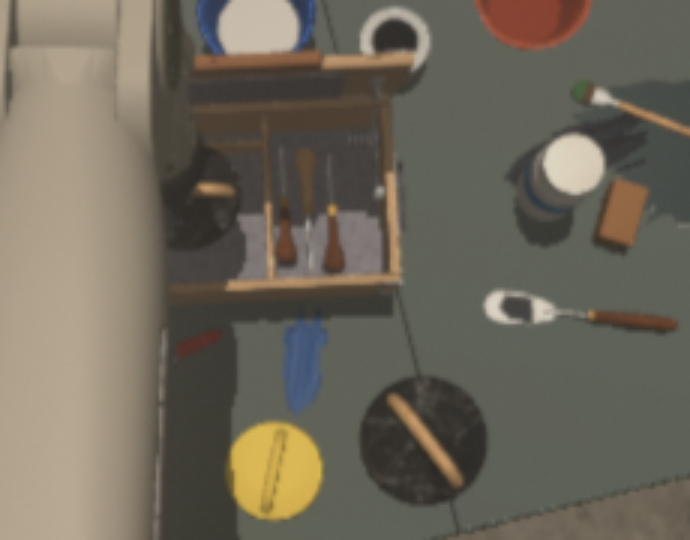

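Everything is clear: the wrist view shows the baren over the tray and the side view shows the lid well clear of the gripper. Descending.

Emit:
{"method": "drive_tool", "body": {
  "plan": [
    [[2,0,-0.1,0,0,0,0],[2,0,-0.1,0,0,0,0],[2,0,0,0,0,0,0],[2,0,0,0,0,0,0],[1.5,0,0,0,0,0,0]]
  ]
}}

```text
clock: 15.98
tcp_pos: [0.6383, 0.0902, 0.0937]
orientation: [0.517, 0.486, 0.517, -0.479]
wrist_force: [-0.3, -0.3, -1.8]
finger_gap: 0.0095
```

```bash
python3 - <<'E'
from h import *
st=show()
b=env.read_camera("wrist")[:,:,::-1];cv2.imwrite("pics/w19.png",b)
E
```

```text
t 15.98 tcp [0.6383 0.0902 0.0937] inH [-117.2   68.6   -6.3] F [-0.3 -0.3 -1.8] j [ 0.01  0.51 -0.    1.05  0.01  1.51] gap 0.0095
```

View pics/w19.png

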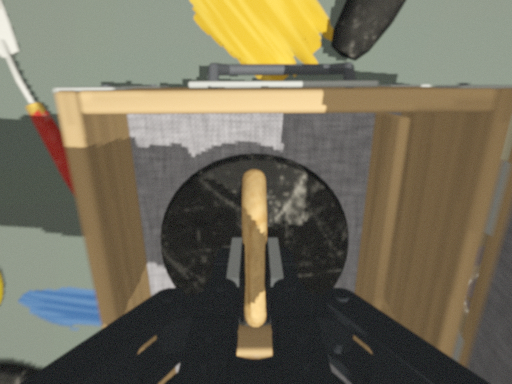

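Emit:
{"method": "drive_tool", "body": {
  "plan": [
    [[0.5,0,0,0,0,0,0],[0.5,0.1,0,0,0,0,0],[0.5,0,0,0,0,0,0],[0.5,0,0,0,0,0,0],[0.3,0,0,0,0,0,0]]
  ]
}}

```text
clock: 16.45
tcp_pos: [0.6406, 0.091, 0.0723]
orientation: [0.517, 0.486, 0.517, -0.478]
wrist_force: [-0.2, -0.4, -1.9]
finger_gap: 0.0095
```

Emit:
{"method": "drive_tool", "body": {
  "plan": [
    [[0.1,0,0,0,0,0,0],[0.1,0,0,0,0,0,0],[0,0,0,0,0,0,0],[0,0,0,0,0,0,0],[0,0,0,0,0,0,0]]
  ]
}}

```text
clock: 16.87
tcp_pos: [0.6404, 0.0911, 0.0705]
orientation: [0.517, 0.486, 0.517, -0.478]
wrist_force: [-0.3, -0.7, -0.3]
finger_gap: 0.0093
```

Emit:
{"method": "drive_tool", "body": {
  "plan": [
    [[0.1,0,0,0,0,0,0],[0.1,0,0,0,0,0,0],[0,0,0,0,0,0,0],[0,0,0,0,0,0,0],[0,0,0,0,0,0,0]]
  ]
}}

```text
clock: 17.28
tcp_pos: [0.6405, 0.0911, 0.0689]
orientation: [0.517, 0.486, 0.517, -0.478]
wrist_force: [-0.6, 0.6, 5.0]
finger_gap: 0.0098
```

Contact: the force has turned to +5 N upward and the height fits (0.069 = 0.048 + 0.021). I'll release gently, opening only part way, and then rise.

Emit:
{"method": "drive_tool", "body": {
  "plan": [
    [[0,0,0,0,0,0,0.25],[0,0,0,0,0,0,0.35],[0,0,0,0,0,0,0.4],[0,0,0,0,0,0,0.4],[0,0,0,0,0,0,0.4]]
  ]
}}

```text
clock: 17.7
tcp_pos: [0.6402, 0.0912, 0.068]
orientation: [0.517, 0.486, 0.517, -0.479]
wrist_force: [0.0, 0.1, -0.5]
finger_gap: 0.0343
```

Emit:
{"method": "drive_tool", "body": {
  "plan": [
    [[-0.5,0,0,0,0,0,0.4],[-1,0,0,0,0,0,0.4],[-1.5,0,0,0,0,0,0.4],[-2,0,0,0,0,0,0.4],[-2.5,0,0,0,0,0,0.4]]
  ]
}}

```text
clock: 18.12
tcp_pos: [0.6388, 0.0905, 0.1436]
orientation: [0.517, 0.486, 0.517, -0.479]
wrist_force: [1.2, 0.4, -0.8]
finger_gap: 0.0344
```

```bash
python3 - <<'E'
from h import *
st=show()
b=env.read_camera("wrist")[:,:,::-1];cv2.imwrite("pics/w20.png",b)
E
```

```text
t 18.12 tcp [0.6388 0.0905 0.1436] inH [-116.6   68.8   43.6] F [ 1.2  0.4 -0.8] j [0.01 0.48 0.08 1.16 0.01 1.51] gap 0.0344
```

View pics/w20.png

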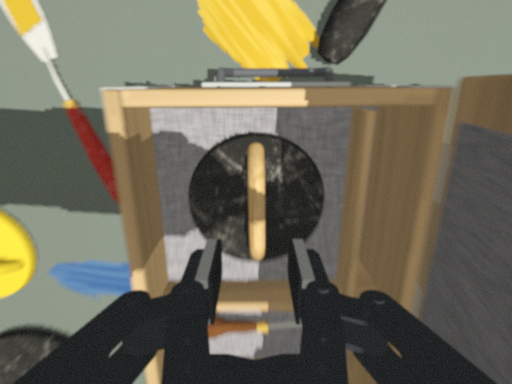

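The baren lies in the tray, disc at (257,197). I'll move the arm up and back, clear of the chest, then check from the top.

```bash
python3 - <<'E'
from h import *
st=env.get_state()
for uv in [(189,197),(324,197),(257,133),(257,260)]: print(uv,inh(onz("wrist",uv,.05,st))*1000)
E
```

```text
(189, 197) [-167.94046406   61.20850012  -50.        ]
(324, 197) [-55.0920985   60.46101908 -50.        ]
(257, 133) [-111.40528212  114.07532993  -50.        ]
(257, 260) [-111.19156639    0.53920488  -50.        ]
```

Emit:
{"method": "drive_tool", "body": {
  "plan": [
    [[-2.5,0,0,0,0,0,0.4],[-2.5,-0.5,0,0,0,0,0.4],[-2,-1.5,0.5,0,0,0,0.4],[-1,-2,1.5,0,0,0,0.4],[0,-2,2.5,0,0,0,0.4]]
  ]
}}

```text
clock: 18.58
tcp_pos: [0.5836, 0.0419, 0.2267]
orientation: [0.52, 0.487, 0.516, -0.476]
wrist_force: [0.1, -0.8, 0.1]
finger_gap: 0.0343
```

Emit:
{"method": "drive_tool", "body": {
  "plan": [
    [[0,-1.5,3,0,0,0,0.4],[0,-1.5,3,0,0,0,0.4],[0,-1.5,3,0,0,0,0.4],[0,-1.5,3,0,0,0,0.4],[0,-1.5,3,0,0,0,0.4]]
  ]
}}

```text
clock: 19.0
tcp_pos: [0.5173, -0.1153, 0.222]
orientation: [0.518, 0.486, 0.516, -0.478]
wrist_force: [1.4, -0.7, 0.5]
finger_gap: 0.0344
```

Emit:
{"method": "drive_tool", "body": {
  "plan": [
    [[0,-1.5,3,0,0,0,0.4],[0,-1.5,3,0,0,0,0.4],[0,-1,3,0,0,0,0.4],[0,-1,3,0,0,0,0.4],[0,-1,3,0,0,0,0.4]]
  ]
}}

```text
clock: 19.42
tcp_pos: [0.468, -0.2694, 0.2205]
orientation: [0.518, 0.486, 0.516, -0.478]
wrist_force: [0.4, -0.2, 0.1]
finger_gap: 0.0341
```

```bash
python3 - <<'E'
from h import *
st=show()
b=env.read_camera("top")[:,:,::-1];cv2.imwrite("pics/t21f.png",b);cv2.imwrite("pics/t21.png",cv2.resize(b[90:280,120:385],None,fx=3,fy=3,interpolation=cv2.INTER_CUBIC))
b=env.read_camera("side")[:,:,::-1];cv2.imwrite("pics/s21.png",b)
E
```

```text
t 19.42 tcp [ 0.468  -0.2694  0.2205] inH [-312.2 -278.3  120.5] F [ 0.4 -0.2  0.1] j [-0.68  0.24 -0.07  1.25  0.01  0.82] gap 0.0341
```

View pics/t21.png

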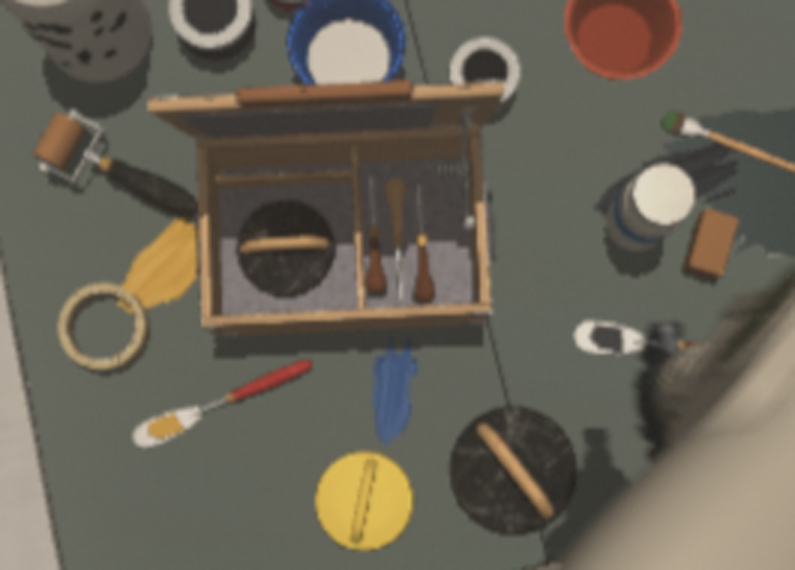

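View pics/s21.png

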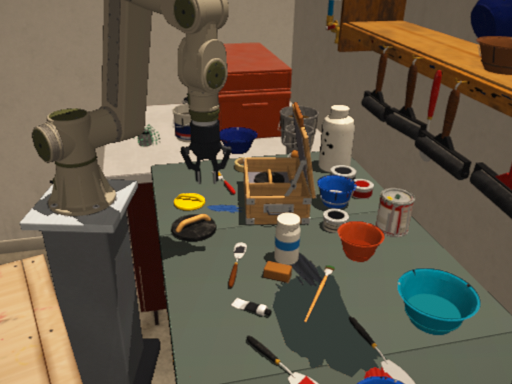

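The top view shows the baren at crop (287,249). The tray floor runs over columns 217–357 and rows 182–312, so it is centred. I'll do a last numeric check, including the stay and the other things, then hand in.

```bash
python3 - <<'E'
from h import *
p=onz("top",(120+287/3,90+249/3),.06);print("baren inH mm",inh(p)*1000,"want -116,62")
k,_,_=knee(1.38,1);print("locked knob pred top crop",(proj("top",hp(k[0]/1e3,-.113,k[1]/1e3))-[120,90])*3)
a=cv2.imread("pics/top0.png").astype(int);b=cv2.imread("pics/t21f.png").astype(int)
d=(np.abs(a-b).max(2)>40).astype(np.uint8);d=cv2.morphologyEx(d,cv2.MORPH_OPEN,np.ones((3,3)))
n,_,s,_=cv2.connectedComponentsWithStats(d);print(s[1:].tolist())
c=cv2.imread("pics/s21.png")[130:225,225:325];cv2.imwrite("pics/s21c.png",cv2.resize(c,None,fx=6,fy=6,interpolation=cv2.INTER_CUBIC))
E
```

```text
baren inH mm [-119.20159754   61.6486751   -40.        ] want -116,62
locked knob pred top crop [448.36387861 167.93366789]
[[217, 117, 39, 7, 174], [273, 116, 14, 9, 100], [258, 118, 14, 4, 52], [169, 121, 30, 6, 125], [210, 123, 7, 3, 21], [180, 124, 107, 75, 6090], [282, 165, 3, 3, 9], [248, 173, 200, 211, 14294], [370, 187, 11, 12, 49], [225, 192, 3, 3, 9], [211, 196, 49, 12, 490], [333, 201, 9, 20, 109], [352, 205, 3, 3, 9], [244, 207, 15, 10, 124], [215, 210, 8, 5, 29], [318, 234, 3, 3, 9], [315, 242, 7, 9, 39], [321, 247, 4, 4, 16], [315, 254, 4, 6, 20], [309, 261, 6, 6, 25], [406, 297, 106, 87, 5127], [195, 307, 17, 9, 76], [204, 317, 6, 5, 28], [190, 324, 69, 27, 1108], [167, 334, 41, 50, 698], [116, 341, 41, 34, 589], [340, 344, 33, 40, 453], [126, 377, 32, 7, 131], [208, 376, 11, 8, 62], [107, 382, 3, 2, 6]]
```

View pics/s21c.png

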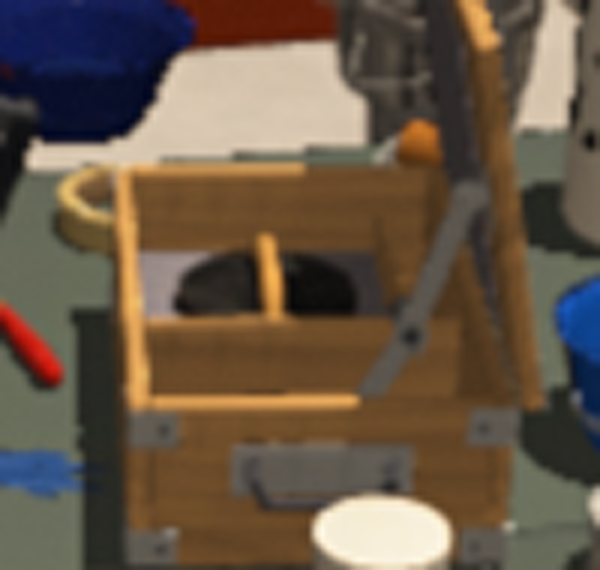

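The side view has the knee at the locked spot, (410,335) in this crop. In the top view, though, the bright spot at (468,222) is not where I predicted the knob, (448,168). I'll resolve that first.

```bash
python3 - <<'E'
from h import *
f=lambda x,y,z:np.round((proj("top",hp(x/1e3,y/1e3,z/1e3))-[120,90])*3)
print("locked knob",f(-56,-113,30),"left end",f(-56,-101,30),"knee bar",f(-56,-129,30),"upper pivot",f(*[_ for _ in (_B(1.38,DE)[0],-129,_B(1.38,DE)[1])]),"lower pivot",f(-95,-129,-40),f(-95,-138,-40),"unlocked knob",f(-86,-113,39))
print("chest corners rim",f(-200,-150,0),f(-200,150,0),f(0,-150,0),f(0,150,0))
b=cv2.imread("pics/t21f.png")[110:205,240:300];cv2.imwrite("pics/t22.png",cv2.resize(b,None,fx=6,fy=6,interpolation=cv2.INTER_CUBIC))
print("in t22:",(f(-56,-113,30)/3+[120,90]-[240,110])*6,(f(-95,-129,-40)/3+[120,90]-[240,110])*6)
E
```

```text
Traceback (most recent call last):
NameError: name '_B' is not defined
```

```bash
python3 - <<'E'
from h import *
import h
B=h._B(1.38,DE)
f=lambda x,y,z:np.round((proj("top",hp(x/1e3,y/1e3,z/1e3))-[120,90])*3)
print("locked knob",f(-56,-113,30),"left end",f(-56,-101,30),"knee bar",f(-56,-129,30),"upper pivot",f(B[0],-129,B[1]),"lower pivot",f(-95,-129,-40),"unlocked knob",f(-86,-113,39))
print("chest corners rim",f(-200,-150,0),f(-200,150,0),f(0,-150,0),f(0,150,0))
b=cv2.imread("pics/t21f.png")[110:205,240:300];cv2.imwrite("pics/t22.png",cv2.resize(b,None,fx=6,fy=6,interpolation=cv2.INTER_CUBIC))
print("in t22:",(f(-56,-113,30)/3+[120,90]-[240,110])*6,(f(-95,-129,-40)/3+[120,90]-[240,110])*6)
E
```

```text
locked knob [448. 168.] left end [437. 168.] knee bar [464. 167.] upper pivot [467. 121.] lower pivot [462. 219.] unlocked knob [450. 194.]
chest corners rim [490. 309.] [200. 322.] [479. 122.] [196. 135.]
in t22: [176. 216.] [204. 318.]
```

View pics/t22.png

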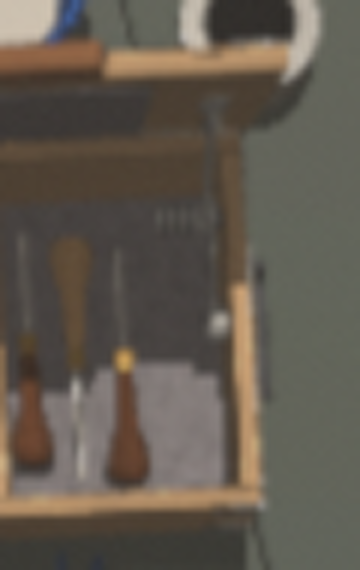

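That settles it. The bright spot is the lower pivot, predicted at (204,318) and seen at (218,322). The knob is the striped bar at about (185,218), where I predicted (176,216) for locked. Both views agree, so I'll hand in.

```bash
python3 - <<'E'
from workcell import env
print(env.hand_in())
E
```

```text
the job is handed in; nothing more can be done
None
```

The baren is in the tray with the lid up and the stay locked, and I handed the job in at about 19.5 s; hand-in gives no verdict.

**What I did:**
- I hooked the closed fingertips under the pull and raised the lid to about 1.32 rad.
- I pushed the knee knob past dead centre onto its stop, which took about 54 N at the wrist. The stay held when I let go.
- I then gripped the small black baren by its bow and laid it flat, bow up, in the tray. I opened the fingers part way and moved the arm clear.

**Last checks:**
- **Stay and lid:** side and top views both show the knob where I predicted it when locked. A bright spot in the top view disagreed at first, but it was the stay's lower pivot.
- **Baren:** the top view puts its centre at (-119, +62) mm, against the tray centre at (-116, +62). A wrist-camera estimate before that gave about (-112, +57 to +61), so the views agree to within about 7 mm.
- **Other things:** by eye, nothing else looked shifted in the top and side views. I also compared the top pictures from before and after. The moved arm, the open lid and their shadows cause so many differences that it could not confirm this on its own.

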